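# Set the dispatch desk back in order for the next shift

### The arm

A 6-joint arm with a two-finger parallel gripper is mounted at the origin on the work surface. World frame = base frame: x ahead of the robot, y to its left, z up, the work surface at z = 0. Lengths are in mm, angles in rad, forces in N, time in s.
With the tool pointing down it reaches from about 300 to 875 mm from the base axis. Payload 6.4 kg.
Tool frame: the origin (TCP) lies at the very end of the fingers, on their centre line; the grasp point (between the pads) lies 19 mm behind it; x points along the fingers, z is the direction in which the jaws open and shut, and the axes are right-handed (so a half turn about x gives the same grasp; the last joint's range is limited). The gripper opens to 85 mm and grips with 20 to 120 N. Pads are 22 mm wide; open, the fingers measure 114 mm over their backs; the gripper's body (76 mm by 85 mm) begins 54 mm behind the grasp point. The pads swing forward as they close: fully open they stand 13 mm farther back than shut.
Start: joints at [-1.442, 0.181, 1.607, -0, 1.354, -0.206], TCP at [188.95, -543.083, 231.288] pointing down, gripper open.
Joint ranges: [-2.99, 2.99], [-0.89, 2.07], [0.3, 2.58], [-1.14, 4.28], [0, 2.63], [-3.12, 3.12]. Speed limits (rad/s): [2.57, 2.57, 3.01, 3.14, 3.14, 3.14].

### API

Orientations are given as a 3x3 rotation matrix whose columns are the frame's x, y, z axes.
In Python, from workcell import sensors, eyes, ctrl gives the robot as it stands.
- The arm moves only by the shell command python3 -m pendant 'ROWS' [FORCE]. ROWS is JSON, a list of rows, each an object with "xyz": the shift along the tool's x, y, z in mm, a list of three; "roll": the turn about the tool's x in rad; "hand": the opening, from 0 (shut) to 1 (fully open). A call has exactly 5 rows; each row is the pose to reach, as a shift and turn from the pose commanded when the call began, along the tool's axes at that moment; what a row does not reach only later rows make up. A row lasts 1/8 s, in which the tool goes at most 62.5 mm and 10.7 degrees, less where a joint would pass 70% of its speed; a pose out of reach is approached as far as the arm can. A call with a gripper value outside its range is refused whole. The fingers move at their own pace and stop on an object; FORCE is the grip in N (left out, the last holds). Time passes only in rows, so rows that repeat a pose let the fingers close, or fill a call up. It gives the time, the measured TCP pose, the force and the opening at its end, in the units of the state.
- sensors.observe(): the state, without advancing time (a new reading comes with each control period).
- eyes.grab_frame(name): name is "scene" or "top" or "wrist"; returns a dict with "color" (420x560x3 uint8, blue, green, red), "fx", "fy", "cx", "cy" (pixels), "world_from_camera" (4x4, takes a point from camera to world coordinates). Camera axes: x right, y up, looking along -z (the intrinsics and any distortion apply to the point x, -y, -z); pixel columns grow to the right and rows downward; lengths in mm; the calibration is good to about 2 mm. A picture is of the moment at which its call begins. There is no depth.
- ctrl.job_done(): hands the job in, once; it reports no verdict.
The state is a dict: "t": time; "qpos": joint angles; "joint_vel": joint speeds; "joint_efforts": joint torques, N m; "position": TCP position; "tool_rot": TCP orientation; "contact_force": force on the tool from outside, world axes, zero at the start; "torque": the same for the moment, N m; "grip_width": finger opening in mm.
Only numpy, scipy, OpenCV 4.12 (cv2) and the standard library are available. Lean on these libraries where they do the work, as an engineer would, in place of code of your own. Each camera call takes 0.05 s, during which the arm holds its last target.

### The job

The desk has been wiped and its loose things pushed to the back; set it up again for the next clerk, who sits on the robot's side. Lay the telephone handset fully home in its charging cradle, and put the mouse on the middle of the mouse mat, pointing front to back and square with the mat; lay the calculator between the keyboard and the telephone, level with the middle of the keyboard and in line with the keyboard's short sides, and stand the stapler behind the middle of the keyboard (the side away from the robot), parallel to its long edge, both with about 30 mm clear of the keyboard. Leave the mug, the pen cup and the tape dispenser where they are.

Things in the scene. Friction and masses are not known exactly. Their poses are not given: they have to be found in the camera images.
- keyboard: Compact black keyboard without a number pad, 105 mm (its x, front to back) x 285 mm (its y) x 23 mm high. Does not slide. Origin at the centre of its underside; its x axis points away from the clerk and the robot. Position and yaw differ at each start.
- mouse_mat: Grey fabric mouse mat, 180 mm (x) x 200 mm (y) x 3 mm thick, stuck flat on the desk on one side of the keyboard, left or right. Origin at the centre of its underside; x points away from the clerk.
- phone_base: Charging cradle of the cordless telephone, light grey, 197 mm (x) x 84 mm (y), does not slide; on the other side of the keyboard from the mouse mat. Origin at the centre of its underside; x points away from the clerk. The handset lies along x on its flat seat, 22 mm above the desk and centred on the origin, in a recess 177 x 60 mm; the lips round both ends and the corners rise to 31 mm, the middle 117 mm of each long side is open for the fingers.
- handset_mid (a point): Dark grey cordless telephone handset with display and keys upwards, 165 mm (x) x 48 mm (y), 22 mm high at the middle and 27 mm near the ends, 160 g. This point is at its centre, 14 mm above its underside; x runs along it towards the display.
- mouse_mid (a point): Black cordless computer mouse, 108 mm (x) x 60 mm (y) x 37 mm high, rounded on top, 60 mm wide only over the middle 66 mm of its length and up to 20 mm above its underside, 100 g. This point is at its centre, 18 mm above its underside; x runs along it towards the buttons and wheel.
- calculator_mid (a point): Mid-grey flat pocket calculator with display and keys upwards, 105 mm (x) x 60 mm (y) x 15 mm high, 110 g. This point is at its centre, 7.5 mm above its underside; x runs along it towards the display.
- stapler_mid (a point): Blue-grey desk stapler standing on its black rubber base, 135 mm (x) x 36 mm (y) at the base, 30 mm wide at the upper arm (31 to 49 mm up), 51 mm high, 260 g. This point is at its centre, 25 mm above its underside; x runs along it towards the mouth.
- mug: White mug with a handle, 80 mm across, 92 mm high, a bystander. Origin at the centre of its underside.
- pen_cup: Black round pen cup, 72 mm across, 100 mm high, pens to 155 mm, a bystander. Origin at the centre of its underside.
- tape_dispenser: Dark desk tape dispenser with a roll of tape, 135 x 55 mm, 84 mm high, 700 g, a bystander. Origin at the centre of its underside.
Not all that is in view belongs to the job. What is shaped like the part that bears stapler_mid but orange is not meant.

How it is judged:
By the outcome, as a careful person would: the job done as asked, in the order asked, and still so for the second after the job is handed in, with the robot touching nothing.
It also fails if it takes over 99 s, if anything falls off the work surface, if the arm or the gripper's body presses on something with over 40 N, if the wrist force passes 120 N, or if a joint passes its speed limit or range.

## Working session

There is one attempt and no reset: what is moved stays moved. The work goes in short steps, Python scripts to look and compute and a shell command to move; the robot and the scene stay as the last step left them, time stands still between calls to the robot, and variables do not carry over. Pictures are saved under pics/ and viewed, and the job is handed in when it is done.

```bash
ls; mkdir -p pics; python3 - <<'E'
from workcell import sensors, eyes
import cv2
for n in ["scene","top","wrist"]:
    f=eyes.grab_frame(n); cv2.imwrite(f"pics/a_{n}.png",f["color"])
    print(n,{k:(v if k!="color" else v.shape) for k,v in f.items()})
print(sensors.observe())
E
```

```text
pics
scene {'color': (420, 560, 3), 'fx': 465.0511719125094, 'fy': 465.0511719125094, 'cx': 279.83665370053046, 'cy': 202.56507780119554, 'world_from_camera': array([[ 7.86657685e-01, -4.98417520e-01,  3.64348271e-01,
         9.50564606e+02],
       [ 6.17350190e-01,  6.28375204e-01, -4.73311046e-01,
        -5.56265071e+02],
       [ 6.95909844e-03,  5.97264246e-01,  8.02014334e-01,
         1.01771621e+03],
       [ 0.00000000e+00,  0.00000000e+00,  0.00000000e+00,
         1.00000000e+00]])}
top {'color': (420, 560, 3), 'fx': 432.61549605340304, 'fy': 432.61549605340304, 'cx': 280.36682017611173, 'cy': 209.25305309130334, 'world_from_camera': array([[ 1.23905004e-02,  9.90403266e-01, -1.37651174e-01,
         3.72184413e+02],
       [-9.99898575e-01,  1.32390269e-02,  5.25045856e-03,
         7.62907241e+00],
       [ 7.02243890e-03,  1.37572157e-01,  9.90466853e-01,
         1.11206879e+03],
       [ 0.00000000e+00,  0.00000000e+00,  0.00000000e+00,
         1.00000000e+00]])}
wrist {'color': (420, 560, 3), 'fx': 290.2204186156821, 'fy': 290.2204186156821, 'cx': 280.45522665858,
[... 485 characters left out ...]
        1.35379519e+00, -2.06304270e-01]), 'joint_vel': array([-0.0002973 , -0.00103332, -0.00290031,  0.00085763,  0.00032653,
       -0.00099715]), 'joint_efforts': array([ 5.96486516e-04, -4.45259392e+01, -3.51691103e+01, -3.05573985e-04,
        5.88730472e-03,  7.58181443e-06]), 'position': array([ 188.89043718, -542.6584364 ,  230.60506554]), 'tool_rot': array([[-1.81174973e-04,  9.44475550e-01,  3.28581652e-01],
       [ 1.30944304e-03,  3.28581600e-01, -9.44474678e-01],
       [-9.99999126e-01,  2.59143785e-04, -1.29626770e-03]]), 'contact_force': array([ 0.54734908,  0.15049156, -0.07129218]), 'torque': array([-0.01473435, -0.04692046,  0.0343841 ]), 'grip_width': 85.30882294610495}
```

View pics/a_top.png

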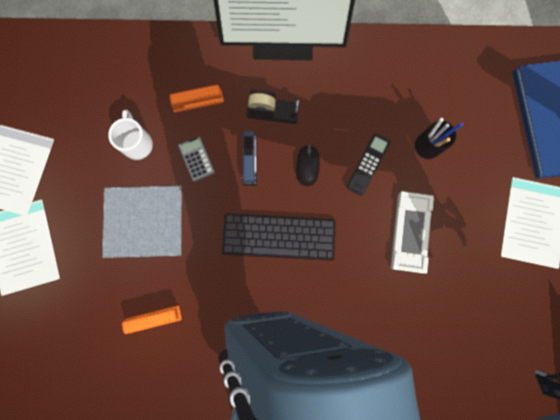

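View pics/a_scene.png

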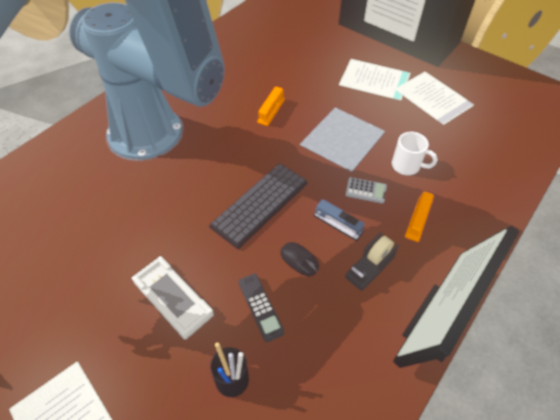

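View pics/a_wrist.png

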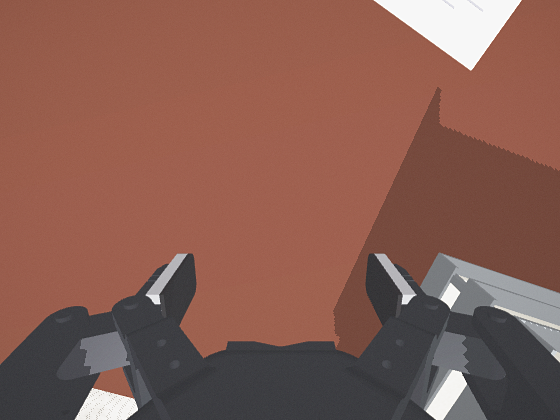

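```bash
cat > h.py <<'E'
import numpy as np, cv2, json
from workcell import sensors, eyes
def grab(n,save=None):
    f=eyes.grab_frame(n)
    if save: cv2.imwrite(f"pics/{save}.png",f["color"])
    return f
def ray(f,u,v):
    T=f["world_from_camera"]; d=np.array([(u-f["cx"])/f["fx"],-(v-f["cy"])/f["fy"],-1.])
    return T[:3,3],T[:3,:3]@d
def onz(f,p,z):
    o,d=ray(f,*p); return o+d*(z-o[2])/d[2]
def px(f,P):
    T=f["world_from_camera"]; c=T[:3,:3].T@(np.asarray(P,float)-T[:3,3])
    return np.array([f["cx"]+f["fx"]*c[0]/-c[2], f["cy"]-f["fy"]*c[1]/-c[2]])
def tri(obs):  # [(f,(u,v)),...]
    A=np.zeros((3,3));b=np.zeros(3);L=[]
    for f,p in obs:
        o,d=ray(f,*p);d=d/np.linalg.norm(d);M=np.eye(3)-np.outer(d,d);A+=M;b+=M@o;L.append((o,M))
    X=np.linalg.solve(A,b);return X,[float(np.linalg.norm(M@(X-o))) for o,M in L]
def rect(f,m,z):
    """largest contour of mask -> world min area rect at plane z: centre, (long,short), yaw of long axis"""
    c=max(cv2.findContours(m,cv2.RETR_EXTERNAL,cv2.CHAIN_APPROX_NONE)[0],key=cv2.contourArea)
    w=np.array([onz(f,p[0],z)[:2] for p in c],np.float32)
    (cx,cy),(a,b),_=cv2.minAreaRect(w); bx=cv2.boxPoints(cv2.minAreaRect(w))
    e=[bx[1]-bx[0],bx[2]-bx[1]];l=max(e,key=np.linalg.norm)
    return (round(cx,1),round(cy,1)),(round(max(a,b),1),round(min(a,b),1)),round(float((np.arctan2(l[1],l[0])+np.pi/2)%np.pi-np.pi/2),4),c
def st():
    s=sensors.observe();R=s["tool_rot"]
    print("t %.2f pos %s ty %s tz %s grip %.1f F %s"%(s["t"],s["position"].round(1),R[:2,1].round(3),R[:2,2].round(3),s["grip_width"],s["contact_force"].round(1)))
    return s
def go(target=None,zyaw=None):
    """shift in tool axes to reach world target; roll so jaw axis z has yaw zyaw (mod pi)"""
    s=st();R=s["tool_rot"]
    if target is not None: print("xyz",(R.T@(np.asarray(target,float)-s["position"])).round(1))
    if zyaw is not None:
        cur=np.arctan2(R[1,2],R[0,2]); d=(zyaw-cur+np.pi/2)%np.pi-np.pi/2
        # tool x is down: positive roll = negative world yaw
        print("roll",-round(d,4),"or",-round(d-np.sign(d)*np.pi,4),"q6",s["qpos"][5].round(3))
E
python3 - <<'E'
from h import *
t=grab("top");s=grab("scene")
C=t["color"];print(C[216,145],C[100,400],C[240,400],C[235,280],C[165,308],C[180,365],C[160,196],C[150,248])
big=cv2.resize(C[70:340,80:480],None,fx=2,fy=2,interpolation=cv2.INTER_CUBIC)
cv2.imwrite("pics/top2.png",big)
big=cv2.resize(s["color"][130:400,110:460],None,fx=2.2,fy=2.2,interpolation=cv2.INTER_CUBIC)
cv2.imwrite("pics/scene2.png",big)
E
```

```text
[176 168 163] [34 45 78] [242 246 246] [77 72 73] [39 38 44] [60 59 60] [106 104 101] [35 37 42]
```

View pics/top2.png

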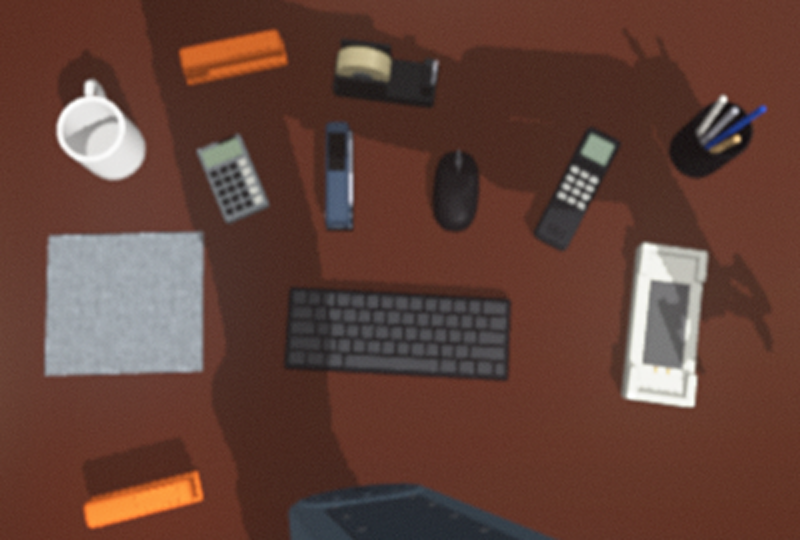

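View pics/scene2.png

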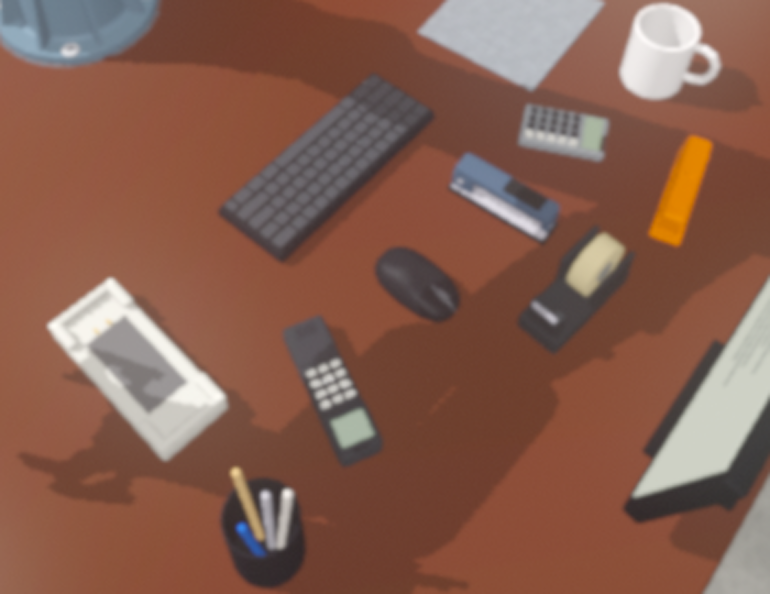

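Top view: handset (368,165), the only one; mouse (308,165), black and round (not the tape dispenser at (273,106)); calculator (196,158); the stapler at (249,158) is blue-grey, while the orange ones at (196,98) and (151,320) are decoys. Cradle is at (412,232), mat at (142,222), keyboard at (278,237).

```bash
python3 - <<'E'
from h import *
t=grab("top");s=grab("scene")
def c(x,y): return (80+x/2-.25,70+y/2-.25)
def d(x,y): return (110+x/2.2-.27,130+y/2.2-.27)
pairs={"handset disp end centre":((600,137),(362,455)),"handset disp ctr":((598,149),(353,428)),
"kb left-far top":((292,290),(374,77)),"kb right-far top":((509,299),(433,115)),"kb right-near":((508,378),(284,258)),
"mat":((203,233),(604,2)),"mouse wheel":((459,160),(441,294)),"calc disp":((221,151),(593,134)),"stapler rear top ctr":((340,222),(470,165)),"base far-left":((642,243),(222,404)), "base near-right":((695,406),(112,282))}
# kb mapping is checked by residuals
for k,(a,b) in pairs.items():
    X,r=tri([(t,c(*a)),(s,d(*b))]);print(k,X.round(0),np.round(r,1))
print("top-plane corners")
for n,z,pts in [("kb",20,[(292,290),(509,299),(508,378),(287,368)]),("mat",3,[(48,234),(203,233),(204,371),(46,376)]),("base",31,[(642,243),(707,252),(695,406),(625,398)]),
 ("handset",20,[(592,130),(618,139),(563,248),(536,236)]),("calc",15,[(198,149),(239,136),(268,206),(229,221)]),("stapler",49,[(328,125),(353,126),(353,228),(328,228)]),("mouse",18,[(459,151),(456,230),(434,190),(479,190)])]:
    P=np.array([onz(t,c(*p),z)[:2] for p in pts]); 
    print(n,P.mean(0).round(0),P.round(0).tolist())
E
```

```text
handset disp end centre [ 715. -260.   12.] [3.2 3.2]
handset disp ctr [ 694. -251.   32.] [1.3 1.3]
kb left-far top [477. 106. 104.] [31.2 31.2]
kb right-far top [541. -62. 237.] [80.3 80.3]
kb right-near [ 430. -122.  -77.] [36.5 36.5]
mat [596. 257. 162.] [51.7 51.7]
mouse wheel [675. -72.  34.] [2.5 2.5]
calc disp [687. 236.  20.] [2.8 2.8]
stapler rear top ctr [596.  83.  38.] [4.5 4.5]
base far-left [ 572. -309.   22.] [4.2 4.2]
base near-right [ 390. -320.   93.] [29.9 29.9]
top-plane corners
kb [454.   4.] [[508.0, 140.0], [500.0, -135.0], [400.0, -134.0], [409.0, 144.0]]
mat [491. 356.] [[579.0, 462.0], [583.0, 261.0], [405.0, 251.0], [396.0, 452.0]]
base [ 470. -333.] [[573.0, -304.0], [562.0, -386.0], [368.0, -364.0], [377.0, -277.0]]
handset [ 646. -225.] [[724.0, -245.0], [712.0, -279.0], [567.0, -205.0], [582.0, -171.0]]
calc [655. 221.] [[692.0, 269.0], [711.0, 216.0], [618.0, 175.0], [597.0, 225.0]]
stapler [650.  80.] [[716.0, 98.0], [715.0, 66.0], [583.0, 63.0], [583.0, 94.0]]
mouse [641. -69.] [[694.0, -71.0], [589.0, -68.0], [641.0, -39.0], [642.0, -98.0]]
```

```bash
python3 -m pendant '[{"xyz":[0,54,-16],"roll":0,"hand":1},{"xyz":[0,108,-32],"roll":0,"hand":1},{"xyz":[0,161,-48],"roll":0,"hand":1},{"xyz":[0,215,-63],"roll":0,"hand":1},{"xyz":[0,269,-79],"roll":0,"hand":1}]'
python3 -m pendant '[{"xyz":[0,54,-16],"roll":0.163,"hand":1},{"xyz":[0,108,-32],"roll":0.326,"hand":1},{"xyz":[0,161,-48],"roll":0.489,"hand":1},{"xyz":[0,215,-63],"roll":0.651,"hand":1},{"xyz":[0,215,-63],"roll":0.813,"hand":1}]'
python3 - <<'E'
from h import *
st();f=grab("wrist","w1")
E
```

```text
t: 0.98
position: [418.4, -379.0, 231.5]
tool_rot: [[0.0, 0.945, 0.328], [-0.001, 0.328, -0.945], [-1.0, 0.0, 0.001]]
contact_force: [0.0, -0.5, 0.4]
grip_width: 85.4
t: 1.6
position: [602.1, -246.7, 230.9]
tool_rot: [[0.001, 0.888, -0.461], [0.001, -0.461, -0.888], [-1.0, 0.0, -0.001]]
contact_force: [-0.8, -0.4, 0.4]
grip_width: 85.5
t 1.60 pos [ 602.1 -246.7  230.9] ty [ 0.888 -0.461] tz [-0.461 -0.888] grip 85.5 F [-0.8 -0.4  0.4]
```

View pics/w1.png

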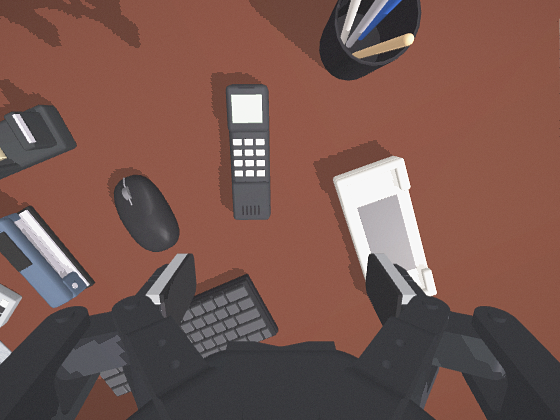

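```bash
python3 -m pendant '[{"xyz":[25,7,-10],"roll":0,"hand":1},{"xyz":[50,15,-20],"roll":0,"hand":1},{"xyz":[75,22,-30],"roll":0,"hand":1},{"xyz":[100,29,-40],"roll":0,"hand":1},{"xyz":[100,29,-40],"roll":0,"hand":1}]'
cat >> h.py <<'E'
import pickle
def keep(f,n): pickle.dump(f,open(n+".pkl","wb"))
def load(n): return pickle.load(open(n+".pkl","rb"))
def crop(f,n,x0,y0,x1,y1,k):
    cv2.imwrite(f"pics/{n}.png",cv2.resize(f["color"][y0:y1,x0:x1],None,fx=k,fy=k,interpolation=cv2.INTER_CUBIC))
E
python3 - <<'E'
from h import *
st();f=grab("wrist","w2");keep(f,"w2")
g=cv2.imread("pics/w1.png")
crop({"color":g},"w1c",190,60,460,320,2.2)
E
```

```text
t: 2.28
position: [642.0, -226.9, 128.5]
tool_rot: [[-0.005, 0.889, -0.458], [0.003, -0.458, -0.889], [-1.0, -0.005, -0.0]]
contact_force: [-1.2, 0.0, 0.9]
grip_width: 85.4
t 2.27 pos [ 642.  -226.9  128.5] ty [ 0.889 -0.458] tz [-0.458 -0.889] grip 85.4 F [-1.2  0.   0.9]
```

View pics/w2.png

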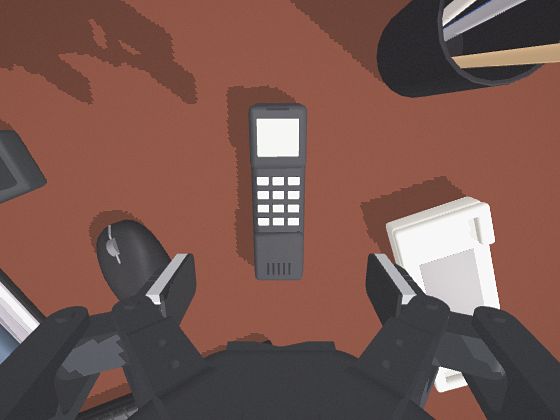

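View pics/w1c.png

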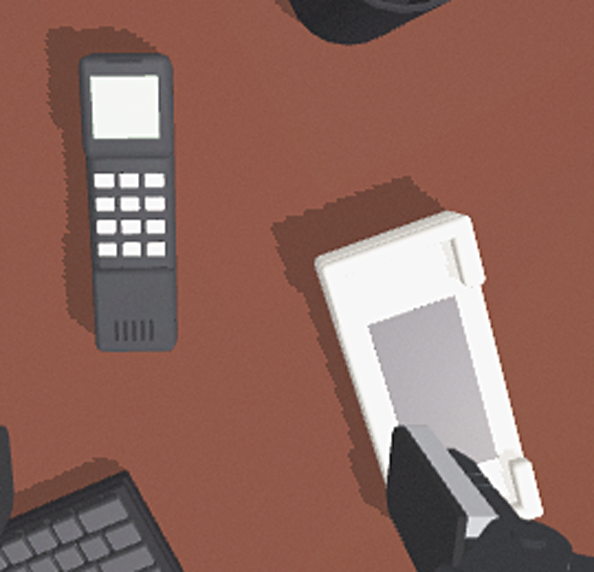

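```bash
python3 - <<'E'
from h import *
f2=load("w2")
s=sensors.observe();R=s["tool_rot"];p=s["position"]
T2=np.eye(4);T2[:3,:3]=R;T2[:3,3]=p
rel=np.linalg.inv(T2)@f2["world_from_camera"]
pickle.dump(rel,open("rel.pkl","wb"))
R1=np.array([[0.001,.888,-.461],[.001,-.461,-.888],[-1,0,-.001]]);T1=np.eye(4);T1[:3,:3]=R1;T1[:3,3]=[602.1,-246.7,230.9]
f1=dict(f2);f1["world_from_camera"]=T1@rel;f1["color"]=cv2.imread("pics/w1.png");keep(f1,"w1")
def white(f,x0,y0,x1,y1):
    m=np.zeros(f["color"].shape[:2],np.uint8);m[y0:y1,x0:x1]=(f["color"][y0:y1,x0:x1].min(2)>180)*255
    c=max(cv2.findContours(m,cv2.RETR_EXTERNAL,cv2.CHAIN_APPROX_NONE)[0],key=cv2.contourArea)
    M=cv2.moments(c);return (M["m10"]/M["m00"],M["m01"]/M["m00"]),cv2.boundingRect(c)
a=white(f1,215,80,280,130);b=white(f2,245,100,310,170);print(a,b)
print("display centre",tri([(f1,a[0]),(f2,b[0])]))
for z in(22,):print(onz(f1,a[0],z),onz(f2,b[0],z))
def mask(f,x0,y0,x1,y1):
    h=cv2.cvtColor(f["color"],cv2.COLOR_BGR2HSV);m=np.zeros(h.shape[:2],np.uint8)
    m[y0:y1,x0:x1]=((h[y0:y1,x0:x1,1]<70))*255
    return m
for f,r in((f1,(215,75,285,235)),(f2,(240,95,315,290))):
    for z in(22,27): print(rect(f,mask(f,*r),z)[:3])
    b=rect(f,mask(f,*r),27)[3];print(cv2.minAreaRect(b))
E
```

```text
((246.47625052543083, 108.30390920554855), (231, 94, 31, 29)) ((277.3798527443106, 137.223114680946), (257, 119, 42, 38))
display centre (array([ 693.19702871, -249.16286233,   21.99863535]), [0.7198217346450579, 0.7198217346450653])
[ 692.9579219  -248.48279882   22.        ] [ 693.4413785  -249.84121146   22.        ]
((644.3, -224.6), (160.3, 48.4), -0.4715)
((644.6, -225.3), (158.0, 47.7), -0.4715)
((247.95489501953125, 151.5189971923828), (135.5957489013672, 42.28392028808594), 88.9583740234375)
((645.7, -225.3), (161.5, 48.0), -0.4763)
((646.9, -226.0), (158.3, 47.0), -0.4763)
((277.5, 191.0), (176.0, 57.0), 90.0)
```

```bash
python3 -m pendant '[{"xyz":[-32,-26,43],"roll":-0.09,"hand":1},{"xyz":[-32,-52,86],"roll":-0.18,"hand":1},{"xyz":[-32,-78,130],"roll":-0.27,"hand":1},{"xyz":[-32,-104,173],"roll":-0.35,"hand":1},{"xyz":[-32,-104,173],"roll":-0.35,"hand":1}]'
python3 - <<'E'
from h import *
st();f=grab("wrist","w3");keep(f,"w3")
E
```

```text
t: 2.95
position: [469.2, -336.3, 165.4]
tool_rot: [[0.001, 0.991, -0.131], [-0.002, -0.131, -0.991], [-1.0, 0.001, 0.002]]
contact_force: [0.3, -0.3, 0.2]
grip_width: 85.7
t 2.95 pos [ 469.2 -336.3  165.4] ty [ 0.991 -0.131] tz [-0.131 -0.991] grip 85.7 F [ 0.3 -0.3  0.2]
```

View pics/w3.png

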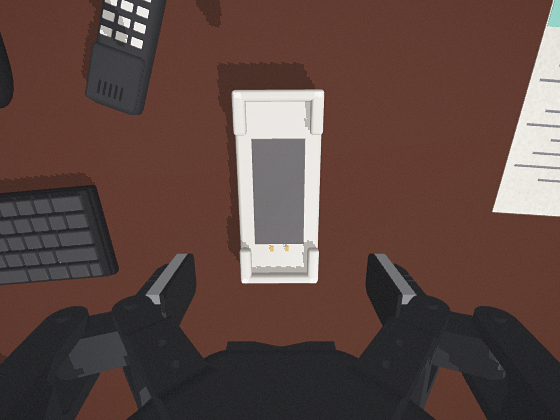

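```bash
python3 - <<'E'
from h import *
f=load("w3");h=cv2.cvtColor(f["color"],cv2.COLOR_BGR2HSV)
m=np.zeros(h.shape[:2],np.uint8);m[80:300,222:335]=(h[80:300,222:335,1]<60)*255
for z in (0,26,31): print(z,rect(f,m,z)[:3])
c=rect(f,m,31)[3];print(cv2.minAreaRect(c))
for p in [(233,91),(323,91),(318,282),(241,282)]: print(onz(f,p,31).round(1))
crop(f,"w3c",210,75,345,300,2.6)
E
```

```text
0 ((460.8, -332.4), (218.2, 92.7), -0.1258)
26 ((467.6, -333.5), (199.8, 84.9), -0.1258)
31 ((468.9, -333.7), (196.2, 83.4), -0.1258)
((277.5, 186.0), (194.0, 93.0), 90.0)
[ 569.7 -306.5   31. ]
[ 559.2 -386.1   31. ]
[ 367.4 -363.3   31. ]
[ 378.5 -280.8   31. ]
```

View pics/w3c.png

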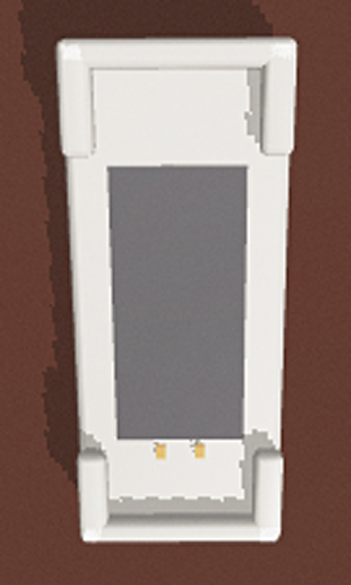

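```bash
python3 - <<'E'
from h import *
f1=load("w1");f3=load("w3")
def w(x,y):return(190+x/2.2-.3,60+y/2.2-.3)
def v(x,y):return(210+x/2.6-.3,75+y/2.6-.3)
for a,b,n in[((318,263),(58,42),"farL rim"),((464,214),(295,42),"farR rim"),((369,323),(107,166),"pad farL"),((455,297),(247,166),"pad farR"),((478,276),(292,153),"lip R end")]:
    X,r=tri([(f1,w(*a)),(f3,v(*b))]);print(n,X.round(1),np.round(r,1))
for p in[(107,166),(247,166),(243,438),(117,438)]:print(onz(f3,v(*p),22).round(1))
print(np.mean([onz(f3,v(*p),22) for p in[(107,166),(247,166),(243,438),(117,438)]],0))
go((645.5,-225.2,60),-0.474+np.pi/2)
E
```

```text
farL rim [ 571.  -303.8   20. ] [0.2 0.2]
farR rim [ 559.5 -386.8   20.6] [1.1 1.1]
pad farL [ 526.3 -314.8   22.7] [0.1 0.1]
pad farR [ 519.  -364.9   23.4] [1.2 1.2]
lip R end [ 521.  -383.    15.1] [1.1 1.1]
[ 526.2 -314.7   22. ]
[ 519.4 -366.1   22. ]
[ 410.8 -352.6   22. ]
[ 417.7 -301.2   22. ]
[ 468.51801704 -333.65683379   22.        ]
t 3.00 pos [ 470.7 -335.4  165.3] ty [ 0.991 -0.131] tz [-0.131 -0.991] grip 85.8 F [ 0.8 -0.6 -0.4]
xyz [ 105.4  158.6 -132.4]
roll 0.3426 or -2.799 q6 0.878
```

```bash
python3 -m pendant '[{"xyz":[10,40,-33],"roll":0.09,"hand":1},{"xyz":[30,80,-66],"roll":0.18,"hand":1},{"xyz":[60,120,-100],"roll":0.27,"hand":1},{"xyz":[90,159,-132],"roll":0.343,"hand":1},{"xyz":[105,159,-132],"roll":0.343,"hand":1}]'
python3 - <<'E'
from h import *
go((645.5,-225.2,5),-0.474+np.pi/2);f=grab("wrist","w4")
E
```

```text
t: 3.62
position: [648.8, -218.9, 56.7]
tool_rot: [[-0.0, 0.893, -0.45], [0.001, -0.45, -0.893], [-1.0, -0.0, -0.001]]
contact_force: [-0.3, 0.5, 0.5]
grip_width: 85.4
t 3.62 pos [ 648.8 -218.9   56.7] ty [ 0.893 -0.45 ] tz [-0.45  -0.893] grip 85.4 F [-0.3  0.5  0.5]
xyz [51.7 -0.1  7.2]
roll 0.0075 or -3.1341 q6 1.538
```

View pics/w4.png

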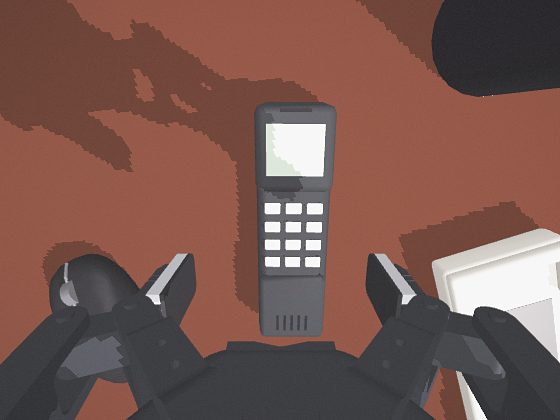

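```bash
python3 -m pendant '[{"xyz":[5,0,0],"roll":0,"hand":1},{"xyz":[10,0,0],"roll":0,"hand":1},{"xyz":[15,0,0],"roll":0,"hand":1},{"xyz":[20,0,0],"roll":0,"hand":1},{"xyz":[20,0,0],"roll":0,"hand":1}]' >/dev/null
python3 - <<'E'
from h import *
go((645.5,-225.2,5),-0.474+np.pi/2)
E
```

```text
t 4.30 pos [ 645.7 -223.    37.9] ty [ 0.891 -0.454] tz [-0.454 -0.891] grip 85.5 F [ 0.4  0.5 -0.6]
xyz [32.9  0.8  2. ]
roll 0.0023 or -3.1392 q6 1.537
```

```bash
python3 -m pendant '[{"xyz":[12,1,2],"roll":0,"hand":1},{"xyz":[24,1,2],"roll":0,"hand":1},{"xyz":[33,1,2],"roll":0,"hand":1},{"xyz":[33,1,2],"roll":0,"hand":1},{"xyz":[33,1,2],"roll":0,"hand":1}]' 
python3 -m pendant '[{"xyz":[0,0,0],"roll":0,"hand":0.4},{"xyz":[0,0,0],"roll":0,"hand":0.3},{"xyz":[0,0,0],"roll":0,"hand":0.3},{"xyz":[0,0,0],"roll":0,"hand":0.3},{"xyz":[0,0,0],"roll":0,"hand":0.3}]' 40
```

```text
t: 4.92
position: [646.4, -225.2, 5.4]
tool_rot: [[0.0, 0.891, -0.454], [-0.0, -0.454, -0.891], [-1.0, 0.0, -0.0]]
contact_force: [-0.5, -0.3, 0.4]
grip_width: 85.3
t: 5.55
position: [646.7, -225.4, 6.0]
tool_rot: [[0.001, 0.891, -0.454], [-0.001, -0.454, -0.891], [-1.0, 0.001, 0.0]]
contact_force: [-0.9, -0.3, 5.9]
grip_width: 47.1
```

```bash
python3 -m pendant '[{"xyz":[-15,0,0],"roll":0,"hand":0.3},{"xyz":[-35,0,0],"roll":0,"hand":0.3},{"xyz":[-55,0,0],"roll":0,"hand":0.3},{"xyz":[-75,0,0],"roll":0,"hand":0.3},{"xyz":[-75,0,0],"roll":0,"hand":0.3}]' 
python3 - <<'E'
from h import *
f=grab("wrist","w5");keep(f,"w5");go((468.7+1.1,-333.7,85),-0.128+np.pi/2)
E
```

```text
t: 6.18
position: [647.9, -226.1, 83.6]
tool_rot: [[0.005, 0.891, -0.454], [-0.003, -0.454, -0.891], [-1.0, 0.005, 0.0]]
contact_force: [0.4, -0.4, -1.0]
grip_width: 46.8
t 6.22 pos [ 646.9 -225.6   81.9] ty [ 0.891 -0.454] tz [-0.454 -0.891] grip 46.9 F [ 1.1 -0.1 -2.3]
xyz [  -3.4 -108.7  176.8]
roll -0.3432 or 2.7984 q6 1.534
```

View pics/w5.png

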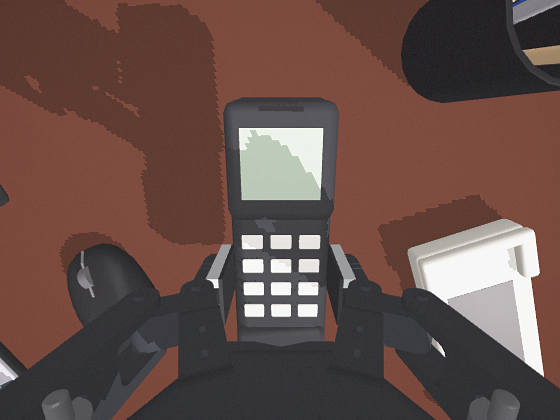

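```bash
python3 -m pendant '[{"xyz":[-3,-27,44],"roll":-0.09,"hand":0.3},{"xyz":[-3,-54,88],"roll":-0.18,"hand":0.3},{"xyz":[-3,-82,132],"roll":-0.27,"hand":0.3},{"xyz":[-3,-109,177],"roll":-0.343,"hand":0.3},{"xyz":[-3,-109,177],"roll":-0.343,"hand":0.3}]' >/dev/null
python3 -m pendant '[{"xyz":[5,0,0],"roll":0,"hand":0.3},{"xyz":[10,0,0],"roll":0,"hand":0.3},{"xyz":[15,0,0],"roll":0,"hand":0.3},{"xyz":[15,0,0],"roll":0,"hand":0.3},{"xyz":[15,0,0],"roll":0,"hand":0.3}]' >/dev/null
python3 - <<'E'
from h import *
f=grab("wrist","w6");keep(f,"w6");go((468.7+1.1,-333.7,28),-0.128+np.pi/2)
E
```

```text
t 7.53 pos [ 469.  -333.3   68.4] ty [ 0.992 -0.127] tz [-0.127 -0.992] grip 46.7 F [-0.3 -0.1 -0.8]
xyz [40.4  0.8  0.3]
roll 0.0002 or -3.1414 q6 0.875
```

View pics/w6.png

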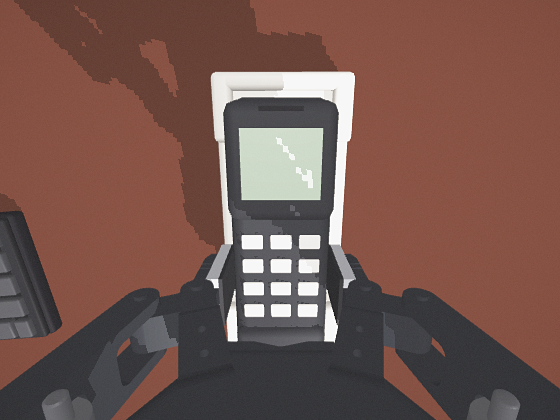

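```bash
python3 -m pendant '[{"xyz":[12,1,0],"roll":0,"hand":0.3},{"xyz":[24,1,0],"roll":0,"hand":0.3},{"xyz":[33,1,0],"roll":0,"hand":0.3},{"xyz":[38,1,0],"roll":0,"hand":0.3},{"xyz":[40,1,0],"roll":0,"hand":0.3}]' 
python3 -m pendant '[{"xyz":[1,0,0],"roll":0,"hand":0.3},{"xyz":[1,0,0],"roll":0,"hand":0.3},{"xyz":[1,0,0],"roll":0,"hand":0.8},{"xyz":[1,0,0],"roll":0,"hand":0.8},{"xyz":[0,0,0],"roll":0,"hand":0.8}]' 
python3 - <<'E'
from h import *
f=grab("wrist","w7");st()
E
```

```text
t: 8.15
position: [469.4, -333.3, 27.9]
tool_rot: [[-0.001, 0.992, -0.128], [0.001, -0.128, -0.992], [-1.0, -0.001, -0.001]]
contact_force: [-3.8, 4.4, 10.6]
grip_width: 47.0
t: 8.78
position: [469.8, -333.6, 28.3]
tool_rot: [[0.0, 0.992, -0.128], [-0.0, -0.128, -0.992], [-1.0, 0.0, 0.0]]
contact_force: [-0.3, -0.6, -0.5]
grip_width: 68.8
t 8.82 pos [ 469.8 -333.6   28.4] ty [ 0.992 -0.128] tz [-0.128 -0.992] grip 68.3 F [-0.1 -0.4 -0. ]
```

View pics/w7.png

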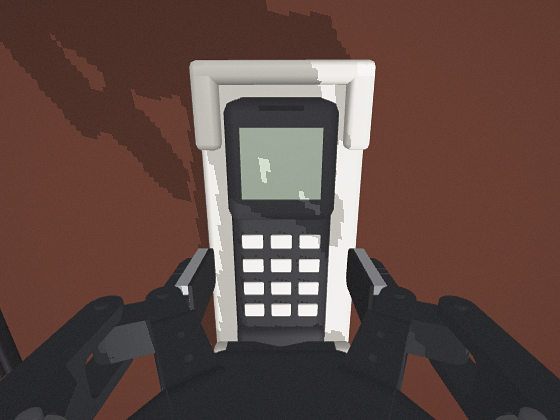

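```bash
python3 -m pendant '[{"xyz":[-25,0,0],"roll":0,"hand":0.9},{"xyz":[-60,0,0],"roll":0,"hand":1},{"xyz":[-100,0,0],"roll":0,"hand":1},{"xyz":[-150,0,0],"roll":0,"hand":1},{"xyz":[-150,0,0],"roll":0,"hand":1}]' >/dev/null
python3 - <<'E'
from h import *
f=grab("wrist","w8");keep(f,"w8");go((640,-70,150),np.pi/2)
crop(f,"w8c",200,60,360,320,2.3)
E
```

```text
t 9.50 pos [ 470.8 -334.6  180.7] ty [ 0.992 -0.128] tz [-0.128 -0.992] grip 85.6 F [-0.2  0.  -0.6]
xyz [  30.3  133.9 -284.2]
roll -0.1281 or 3.0135 q6 0.876
```

View pics/w8c.png

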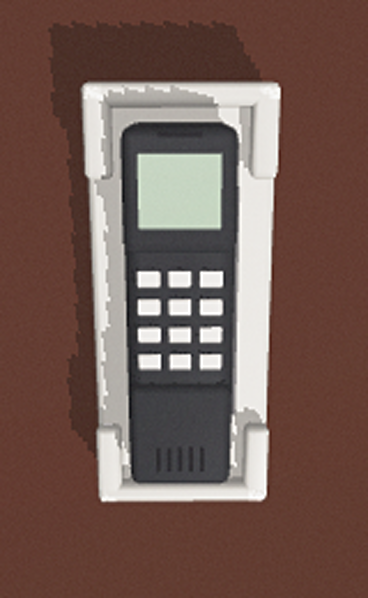

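```bash
python3 - <<'E'
from h import *
f=load("w8");g=cv2.cvtColor(f["color"],cv2.COLOR_BGR2HSV)
m=np.zeros(g.shape[:2],np.uint8)
def v(x,y):return(200+x/2.3-.3,60+y/2.3-.3)
P=np.mean([onz(f,v(*p),44) for p in[(137,153),(223,153),(221,229),(139,229)]],0);print(P)
a=-.128;d=P[:2]-[468.7,-333.7];print(d@[np.cos(a),np.sin(a)],d@[-np.sin(a),np.cos(a)])
e=[onz(f,v(*p),44)[:2] for p in[(137,153),(139,229),(223,153),(221,229)]]
for i in(0,2):q=e[i]-e[i+1];print(np.linalg.norm(q),np.arctan2(q[1],q[0]))
E
```

```text
[ 522.45004583 -340.00795942   44.        ]
54.115542131983844 0.604879116619336
30.94405932316986 -0.1215275753791848
30.966463363098082 -0.14024925978910247
```

```bash
python3 -m pendant '[{"xyz":[0,25,-54],"roll":-0.03,"hand":1},{"xyz":[6,50,-108],"roll":-0.06,"hand":1},{"xyz":[12,75,-162],"roll":-0.09,"hand":1},{"xyz":[20,100,-215],"roll":-0.12,"hand":1},{"xyz":[30,125,-270],"roll":-0.128,"hand":1}]' >/dev/null
python3 -m pendant '[{"xyz":[0,9,-14],"roll":0,"hand":1},{"xyz":[0,9,-14],"roll":0,"hand":1},{"xyz":[0,9,-14],"roll":0,"hand":1},{"xyz":[0,9,-14],"roll":0,"hand":1},{"xyz":[0,9,-14],"roll":0,"hand":1}]' >/dev/null
python3 - <<'E'
from h import *
f=grab("wrist","w9");keep(f,"w9");st()
E
```

```text
t 10.80 pos [637.1 -68.7 148.6] ty [ 1.    -0.002] tz [-0.002 -1.   ] grip 85.4 F [-0.8 -0.5  0.6]
```

View pics/w9.png

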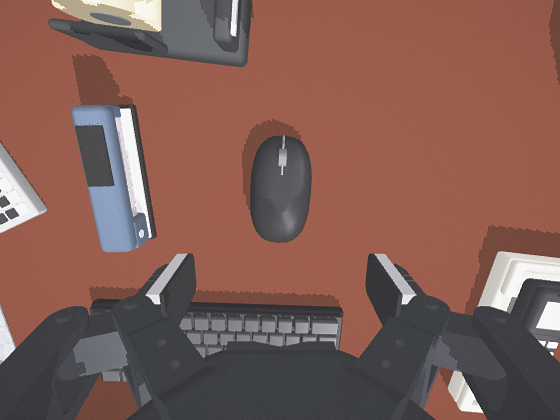

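```bash
cat >> h.py <<'E'
def gray(f,x0,y0,x1,y1,s=75):
    h=cv2.cvtColor(f["color"],cv2.COLOR_BGR2HSV);m=np.zeros(h.shape[:2],np.uint8)
    m[y0:y1,x0:x1]=(h[y0:y1,x0:x1,1]<s)*255
    return cv2.morphologyEx(m,cv2.MORPH_OPEN,np.ones((3,3),np.uint8))
E
python3 - <<'E'
from h import *
f=load("w9");m=gray(f,235,120,330,255)
c=rect(f,m,18)
print(c[:3],cv2.minAreaRect(c[3]),cv2.fitEllipse(c[3]))
w=np.array([onz(f,p[0],15)[:2] for p in c[3]],np.float32);print("ell",cv2.fitEllipse(w))
wh=[onz(f,(283,145),33),onz(f,(282.5,175),36)]
print(wh)
# height check w1/w2 vs w9 wheel
f2=load("w2")
print("wheel front w2/w9",tri([(f2,(112,240)),(f,(283,157))]))
f1=load("w1");print(tri([(f1,(127,195)),(f,(283,157))]))
cv2.imwrite("pics/m.png",m)
go((640,-70,80),np.pi/2)
E
```

```text
((641.0, -67.8), (105.8, 58.4), -0.0339) ((280.1654052734375, 188.85409545898438), (60.44456100463867, 106.47974395751953), 3.5763344764709473) ((280.18218994140625, 188.36476135253906), (62.044891357421875, 111.46099090576172), 3.2716593742370605)
ell ((640.522216796875, -67.77595520019531), (60.710304260253906, 112.1077651977539), 86.72368621826172)
[array([686.86443347, -70.51129353,  33.        ]), array([660.84809685, -70.0451528 ,  36.        ])]
wheel front w2/w9 (array([678.27499605, -70.67802841,  23.40765658]), [3.0490136378227484, 3.0490136378224455])
(array([673.851933  , -70.11041081,  27.95006668]), [1.9618093050585135, 1.9618093050585235])
t 10.80 pos [637.1 -68.7 148.6] ty [ 1.    -0.002] tz [-0.002 -1.   ] grip 85.4 F [-0.8 -0.5  0.6]
xyz [68.6  2.9  1.3]
roll -0.0016 or 3.14 q6 1.28
```

View pics/m.png

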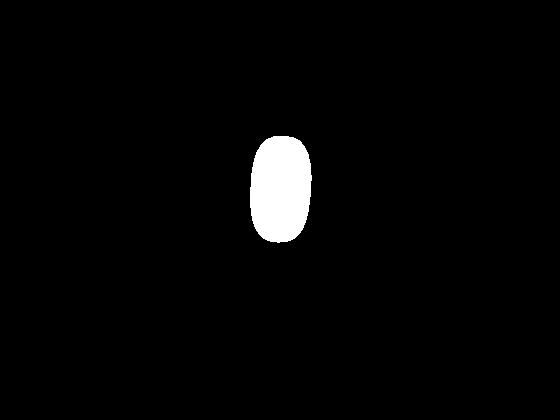

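```bash
python3 -m pendant '[{"xyz":[30,4,-1],"roll":0.03,"hand":1},{"xyz":[60,4,-1],"roll":0.045,"hand":1},{"xyz":[90,4,-1],"roll":0.045,"hand":1},{"xyz":[100,4,-1],"roll":0.045,"hand":1},{"xyz":[100,4,-1],"roll":0.045,"hand":1}]' 
python3 - <<'E'
from h import *
go((641.5,-68,4),np.pi/2-.045);grab("wrist","w10")
E
```

```text
t: 11.42
position: [640.9, -66.9, 48.1]
tool_rot: [[-0.001, 0.999, -0.046], [0.0, -0.046, -0.999], [-1.0, -0.001, -0.0]]
contact_force: [0.4, -0.3, -0.4]
grip_width: 85.1
t 11.43 pos [640.9 -66.9  48.1] ty [ 0.999 -0.046] tz [-0.046 -0.999] grip 85.1 F [ 0.4 -0.3 -0.4]
xyz [44.1  0.7  1.1]
roll -0.0005 or 3.1411 q6 1.329
```

View pics/w10.png

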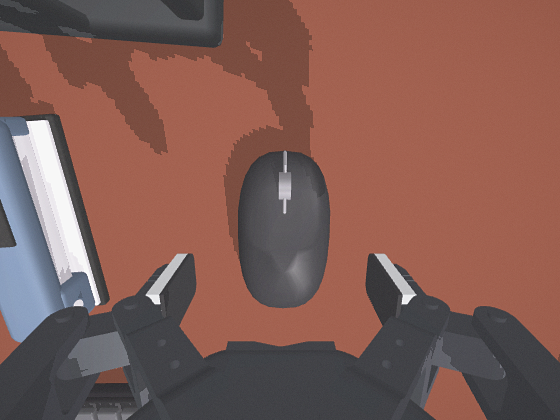

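```bash
python3 -m pendant '[{"xyz":[15,1,1],"roll":0,"hand":1},{"xyz":[30,1,2],"roll":0,"hand":1},{"xyz":[40,1,2],"roll":0,"hand":1},{"xyz":[44,1,2],"roll":0,"hand":1},{"xyz":[44,1,2],"roll":0,"hand":1}]' 
python3 -m pendant '[{"xyz":[0,0,0],"roll":0,"hand":0.6},{"xyz":[0,0,0],"roll":0,"hand":0.5},{"xyz":[0,0,0],"roll":0,"hand":0.45},{"xyz":[0,0,0],"roll":0,"hand":0.45},{"xyz":[0,0,0],"roll":0,"hand":0.45}]' 30
python3 -m pendant '[{"xyz":[-15,0,0],"roll":0,"hand":0.45},{"xyz":[-35,0,0],"roll":0,"hand":0.45},{"xyz":[-55,0,0],"roll":0,"hand":0.45},{"xyz":[-85,0,0],"roll":0,"hand":0.45},{"xyz":[-125,0,0],"roll":0,"hand":0.45}]' 
python3 - <<'E'
from h import *
f=grab("wrist","w11");keep(f,"w11");go((491,356,125),.053+np.pi/2)
E
```

```text
t: 12.1
position: [641.9, -68.7, 3.9]
tool_rot: [[-0.001, 0.999, -0.045], [0.0, -0.045, -0.999], [-1.0, -0.001, -0.0]]
contact_force: [0.5, 0.5, 0.5]
grip_width: 85.4
t: 12.72
position: [642.7, -68.8, 5.0]
tool_rot: [[0.001, 0.999, -0.045], [-0.0, -0.045, -0.999], [-1.0, 0.001, 0.0]]
contact_force: [-0.7, 0.8, 4.9]
grip_width: 59.5
t: 13.35
position: [641.5, -68.6, 130.7]
tool_rot: [[-0.001, 0.999, -0.045], [0.0, -0.045, -0.999], [-1.0, -0.001, -0.0]]
contact_force: [0.1, -0.2, -1.7]
grip_width: 59.1
t 13.40 pos [645.3 -69.6 137.9] ty [ 0.999 -0.045] tz [-0.045 -0.999] grip 58.9 F [4.8 0.5 3.5]
xyz [  10.5 -173.4 -418.2]
roll -0.098 or 3.0436 q6 1.326
```

View pics/w11.png

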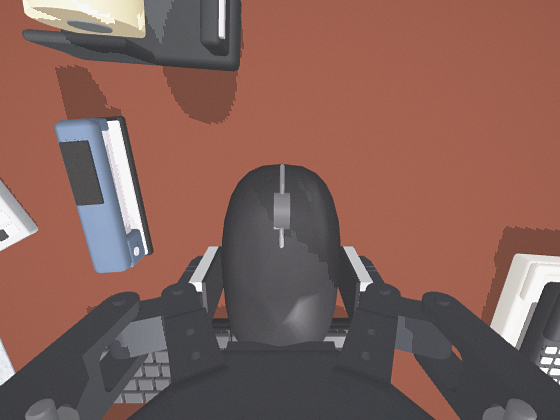

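```bash
python3 -m pendant '[{"xyz":[0,-22,-53],"roll":0,"hand":0.45},{"xyz":[0,-44,-106],"roll":0,"hand":0.45},{"xyz":[0,-66,-159],"roll":0,"hand":0.45},{"xyz":[0,-88,-212],"roll":0,"hand":0.45},{"xyz":[0,-110,-265],"roll":0,"hand":0.45}]' >/dev/null
python3 -m pendant '[{"xyz":[0,-21,-51],"roll":-0.03,"hand":0.45},{"xyz":[0,-42,-102],"roll":-0.06,"hand":0.45},{"xyz":[0,-63,-153],"roll":-0.098,"hand":0.45},{"xyz":[0,-63,-153],"roll":-0.098,"hand":0.45},{"xyz":[0,-63,-153],"roll":-0.098,"hand":0.45}]' >/dev/null
python3 - <<'E'
from h import *
st();f=grab("wrist","w12");keep(f,"w12")
E
```

```text
t 14.65 pos [488.3 356.7 130.1] ty [0.999 0.053] tz [ 0.053 -0.999] grip 58.9 F [ 0.6 -0.8 -0.7]
```

View pics/w12.png

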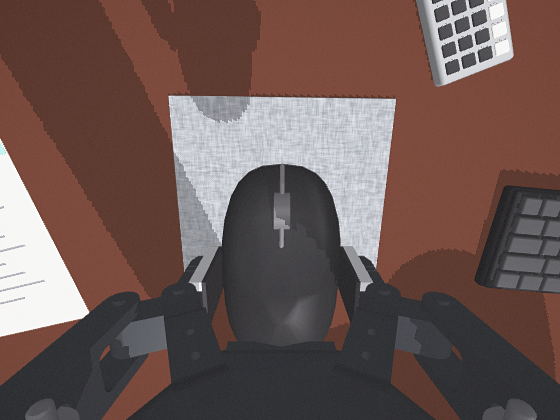

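```bash
python3 - <<'E'
from h import *
f=load("w12")
g=cv2.cvtColor(f["color"],cv2.COLOR_BGR2GRAY);h=cv2.cvtColor(f["color"],cv2.COLOR_BGR2HSV)
# edges in the mat mask
m=((h[...,1]<70)&(h[...,2]>70)).astype(np.uint8)*255
def line(P): 
    vx,vy,x,y=cv2.fitLine(np.array(P,np.float32),cv2.DIST_HUBER,0,.01,.01).ravel();return vx,vy,x,y
far=[onz(f,(u,np.argmax(m[60:160,u]>0)+60-.5),3)[:2] for u in range(185,385,4) ]
left=[onz(f,(np.argmax(m[v,150:240]>0)+150-.5,v),3)[:2] for v in range(105,240,4)]
right=[onz(f,(420-np.argmax(m[v,340:421][::-1]>0)+.5,v),3)[:2] for v in range(105,240,4)]
L={n:line(P) for n,P in(("far",far),("left",left),("right",right))}
for n,(vx,vy,x,y) in L.items():
    a=np.arctan2(vy,vx); a=a-np.pi/2 if n=="far" else a
    a=(a+np.pi/2)%np.pi-np.pi/2;print(n,"yaw",round(a,4),x,y)
def X(a,b):
    A=np.array([[a[0],-b[0]],[a[1],-b[1]]]);t=np.linalg.solve(A,[b[2]-a[2],b[3]-a[3]]);return np.array([a[2]+t[0]*a[0],a[3]+t[0]*a[1]])
c1,c2=X(L["far"],L["left"]),X(L["far"],L["right"]);print(c1,c2,np.linalg.norm(c1-c2))
d=c1-c2;yaw=np.arctan2(d[1],d[0])-np.pi/2;print("yaw far",yaw)
for y in(yaw,):
    print("centre",(c1+c2)/2-90*np.array([np.cos(y),np.sin(y)]))
# top view
t=grab("top");keep(t,"t1");cv2.imwrite("pics/t1.png",t["color"])
# z check with top view far corners: 
C=cv2.imread("pics/a_top.png")
hh=cv2.cvtColor(C,cv2.COLOR_BGR2HSV);mm=np.zeros(hh.shape[:2],np.uint8);mm[180:262,95:190]=((hh[180:262,95:190,1]<70))*255
r=rect(t,mm,3);print("top",r[:3])
print(px(t,[*c1,3]),px(t,[*c2,3]),px(t,[490,356,3]))
k=cv2.minAreaRect(r[3]);print(cv2.boxPoints(k))
E
```

```text
far yaw 0.0403 578.1287 383.4888
left yaw 0.0405 506.5791 458.141
right yaw 0.0406 535.5707 259.52756
[575.0058  460.91248] [583.05096 261.4565 ] 199.61815
yaw far 0.04031372
centre [489.1015  357.55725]
top ((491.1, 357.4), (204.5, 184.1), -1.5333)
[103.89562573 188.35459175] [180.88300043 186.34811931] [142.49693906 221.41262155]
[[102. 185.]
 [182. 185.]
 [182. 257.]
 [102. 257.]]
```

```bash
python3 - <<'E'
from h import *
go((491.7,357.5,9),.040+np.pi/2)
E
python3 -m pendant '[{"xyz":[25,3,0],"roll":0.013,"hand":0.45},{"xyz":[50,3,0],"roll":0.013,"hand":0.45},{"xyz":[75,3,0],"roll":0.013,"hand":0.45},{"xyz":[95,3,0],"roll":0.013,"hand":0.45},{"xyz":[95,3,0],"roll":0.013,"hand":0.45}]' >/dev/null
python3 - <<'E'
from h import *
go((491.7,357.5,9),.040+np.pi/2);grab("wrist","w13")
E
```

```text
t 14.75 pos [488.8 355.7 129.8] ty [0.999 0.051] tz [ 0.051 -0.999] grip 58.9 F [-0.  -0.3 -1.5]
xyz [120.8   2.9  -1.7]
roll 0.0115 or -3.1301 q6 1.953
t 15.38 pos [490.3 355.4  32.6] ty [0.999 0.038] tz [ 0.038 -0.999] grip 59.1 F [-0.2  0.5 -1.6]
xyz [23.6  1.6 -2.1]
roll -0.0016 or 3.14 q6 1.964
```

View pics/w13.png

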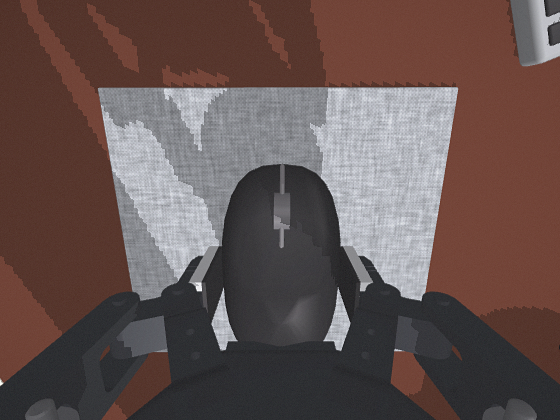

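```bash
python3 -m pendant '[{"xyz":[8,1,-2],"roll":0,"hand":0.45},{"xyz":[16,1,-2],"roll":0,"hand":0.45},{"xyz":[22,1,-2],"roll":0,"hand":0.45},{"xyz":[24,1,-2],"roll":0,"hand":0.45},{"xyz":[24,1,-2],"roll":0,"hand":0.45}]'
python3 -m pendant '[{"xyz":[0,0,0],"roll":0,"hand":0.45},{"xyz":[0,0,0],"roll":0,"hand":0.8},{"xyz":[0,0,0],"roll":0,"hand":1},{"xyz":[-10,0,0],"roll":0,"hand":1},{"xyz":[-40,0,0],"roll":0,"hand":1}]'
python3 -m pendant '[{"xyz":[-30,0,0],"roll":0,"hand":1},{"xyz":[-60,0,0],"roll":0,"hand":1},{"xyz":[-90,0,0],"roll":0,"hand":1},{"xyz":[-120,0,0],"roll":0,"hand":1},{"xyz":[-120,0,0],"roll":0,"hand":1}]'
python3 - <<'E'
from h import *
f=grab("wrist","w14");keep(f,"w14");st()
E
```

```text
t: 16.05
position: [492.0, 358.8, 10.1]
tool_rot: [[-0.0, 0.999, 0.04], [-0.0, 0.04, -0.999], [-1.0, -0.0, 0.0]]
contact_force: [-0.1, 0.1, -2.0]
grip_width: 59.3
t: 16.68
position: [490.8, 358.2, 49.7]
tool_rot: [[-0.003, 0.999, 0.04], [-0.001, 0.04, -0.999], [-1.0, -0.003, 0.001]]
contact_force: [1.3, 0.7, 0.5]
grip_width: 85.3
t: 17.3
position: [494.0, 359.8, 174.2]
tool_rot: [[0.006, 0.999, 0.04], [0.003, 0.04, -0.999], [-1.0, 0.006, -0.003]]
contact_force: [-0.6, -0.8, 0.0]
grip_width: 85.1
t 17.35 pos [492.9 359.2 172.1] ty [0.999 0.04 ] tz [ 0.04  -0.999] grip 85.4 F [ 0.9  0.6 -0.7]
```

View pics/w14.png

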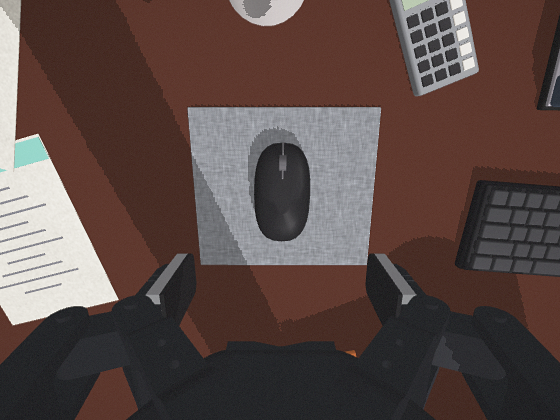

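```bash
python3 - <<'E'
from h import *
f=load("w14");h=cv2.cvtColor(f["color"],cv2.COLOR_BGR2HSV)
P=[onz(f,p,3)[:2] for p in[(188,107),(381,107),(371,265),(200,265)]]
P=np.array(P);print(P.round(1),P.mean(0),np.linalg.norm(P[0]-P[1]),np.linalg.norm(P[1]-P[2]))
d=P[0]-P[1];print("yaw",np.arctan2(d[1],d[0])-np.pi/2)
m=np.zeros(h.shape[:2],np.uint8);m[138:245,250:315]=(h[138:245,250:315,2]<75)*255
m=cv2.morphologyEx(m,cv2.MORPH_OPEN,np.ones((5,5)))
for z in(15,18): print(rect(f,m,z)[:3])
# diag: intersect of mat diagonals in px
cv2.imwrite("pics/m14.png",cv2.resize(np.hstack([f["color"][95:275,180:390],cv2.cvtColor(m,cv2.COLOR_GRAY2BGR)[95:275,180:390]]),None,fx=1.9,fy=1.9))
E
```

```text
[[574.7 459.5]
 [582.5 261.3]
 [403.1 248.9]
 [394.6 454. ]] [488.72839443 355.92944885] 198.33040610462214 179.8190953298831
yaw 0.03934609590933813
((489.6, 359.9), (107.0, 59.5), 0.0397)
((490.4, 359.9), (106.0, 58.9), 0.0397)
```

View pics/m14.png

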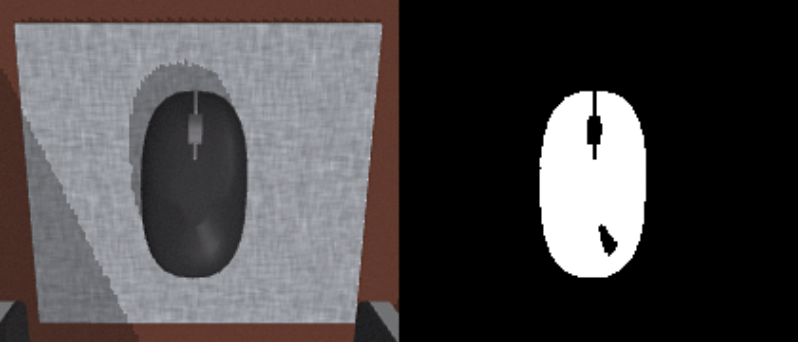

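```bash
python3 - <<'E'
from h import *
go((650,219,140),.42+np.pi/2)
E
```

```text
t 17.35 pos [492.9 359.2 172.1] ty [0.999 0.04 ] tz [ 0.04  -0.999] grip 85.4 F [ 0.9  0.6 -0.7]
xyz [ 32.4 151.3 146.4]
roll -0.3802 or 2.7614 q6 1.966
```

```bash
python3 -m pendant '[{"xyz":[0,38,37],"roll":-0.09,"hand":1},{"xyz":[0,76,74],"roll":-0.18,"hand":1},{"xyz":[10,114,111],"roll":-0.28,"hand":1},{"xyz":[32,151,146],"roll":-0.38,"hand":1},{"xyz":[32,151,146],"roll":-0.38,"hand":1}]' >/dev/null
python3 - <<'E'
from h import *
st();f=grab("wrist","w15");keep(f,"w15")
E
```

```text
t 17.98 pos [648.8 215.2 133.8] ty [0.915 0.404] tz [ 0.404 -0.915] grip 85.7 F [ 0.5  0.9 -0.2]
```

View pics/w15.png

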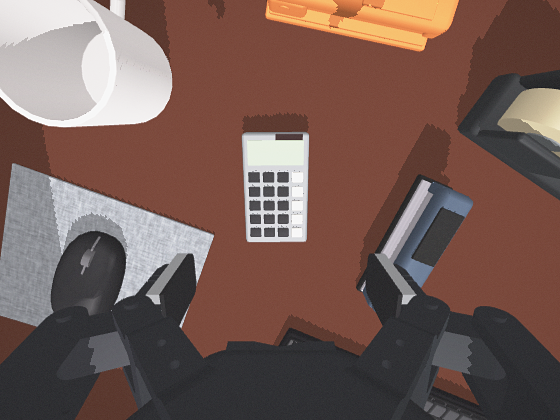

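```bash
python3 - <<'E'
from h import *
f=load("w15");m=gray(f,230,120,325,255,95)
h=cv2.cvtColor(f["color"],cv2.COLOR_BGR2HSV)
m[:]=0;m[125:250,235:318]=((h[125:250,235:318,1]<80)|(h[125:250,235:318,2]>130))*255
m=cv2.morphologyEx(m,cv2.MORPH_CLOSE,np.ones((9,9)))
for z in(15,7): print(rect(f,m,z)[:3])
print(cv2.minAreaRect(rect(f,m,15)[3]))
f14=load("w14")
print(tri([(f14,(478,72)),(f,(307,241))]),tri([(f14,(416,96)),(f,(247,241))]))
r=rect(f,m,15)
go((*r[0],60),r[2]+np.pi/2)
E
```

```text
((654.1, 223.5), (104.7, 59.6), 0.4205)
((652.2, 222.9), (107.9, 61.4), 0.4205)
((275.0, 187.0), (110.0, 66.0), 90.0)
(array([617.81822585, 173.84785319,  10.20343871]), [0.17492401966248902, 0.17492401966258747]) (array([593.4680933 , 228.92538918,   8.69611519]), [0.8846724934073645, 0.8846724934072471])
t 18.02 pos [647.9 217.1 135. ] ty [0.915 0.404] tz [ 0.404 -0.915] grip 85.3 F [-0.7  1.3  0.6]
xyz [75.   8.6 -3.2]
roll -0.0042 or 3.1374 q6 1.304
```

```bash
python3 -m pendant '[{"xyz":[25,8,-3],"roll":0,"hand":1},{"xyz":[50,8,-3],"roll":0,"hand":1},{"xyz":[75,8,-3],"roll":0,"hand":1},{"xyz":[95,8,-3],"roll":0,"hand":1},{"xyz":[95,8,-3],"roll":0,"hand":1}]' >/dev/null
python3 - <<'E'
from h import *
f=grab("wrist","w16");keep(f,"w16");go((654.1,223.5,2),.4205+np.pi/2)
E
```

```text
t 18.70 pos [654.  225.5  42.8] ty [0.913 0.408] tz [ 0.408 -0.913] grip 85.3 F [-0.1  0.2  0.1]
xyz [40.8 -0.7  1.9]
roll -0.0002 or 3.1414 q6 1.311
```

View pics/w16.png

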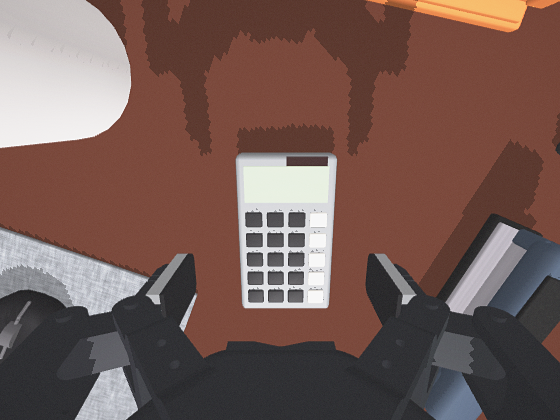

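```bash
python3 -m pendant '[{"xyz":[12,-1,2],"roll":0,"hand":1},{"xyz":[24,-1,3],"roll":0,"hand":1},{"xyz":[34,-1,3],"roll":0,"hand":1},{"xyz":[40,-1,3],"roll":0,"hand":1},{"xyz":[41,-1,3],"roll":0,"hand":1}]'
python3 - <<'E'
from h import *
f=grab("wrist","w17");st()
E
```

```text
t: 19.32
position: [654.7, 221.7, 1.5]
tool_rot: [[-0.001, 0.913, 0.408], [-0.0, 0.408, -0.913], [-1.0, -0.001, -0.0]]
contact_force: [-0.4, -0.1, 0.2]
grip_width: 85.4
t 19.38 pos [655.  221.8   1.9] ty [0.913 0.408] tz [ 0.408 -0.913] grip 85.1 F [ 1.1  1.1 -0.4]
```

View pics/w17.png

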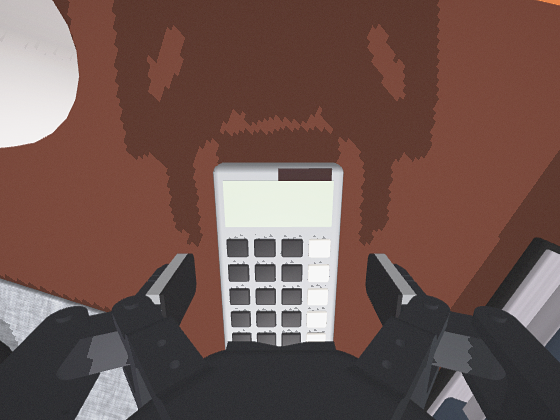

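Centred between the fingers (calculator columns 215–343, middle 279). Now close the jaws.

```bash
python3 -m pendant '[{"xyz":[0,0,0],"roll":0,"hand":0.6},{"xyz":[0,0,0],"roll":0,"hand":0.5},{"xyz":[0,0,0],"roll":0,"hand":0.45},{"xyz":[0,0,0],"roll":0,"hand":0.45},{"xyz":[0,0,0],"roll":0,"hand":0.45}]' 40
python3 -m pendant '[{"xyz":[-15,0,0],"roll":0,"hand":0.45},{"xyz":[-35,0,0],"roll":0,"hand":0.45},{"xyz":[-65,0,0],"roll":0,"hand":0.45},{"xyz":[-105,0,0],"roll":0,"hand":0.45},{"xyz":[-125,0,0],"roll":0,"hand":0.45}]' 
python3 - <<'E'
from h import *
f=grab("wrist","w18");keep(f,"w18");go((455,-208,125),-.03+np.pi/2)
E
```

```text
t: 20.0
position: [655.8, 222.0, 3.2]
tool_rot: [[0.001, 0.913, 0.408], [0.0, 0.408, -0.913], [-1.0, 0.001, 0.0]]
contact_force: [0.3, 0.1, 5.7]
grip_width: 58.6
t: 20.62
position: [656.7, 222.1, 131.3]
tool_rot: [[0.005, 0.913, 0.408], [0.001, 0.408, -0.913], [-1.0, 0.005, 0.001]]
contact_force: [-0.2, -0.6, -1.7]
grip_width: 58.4
t 20.68 pos [657.7 222.3 133.4] ty [0.913 0.408] tz [ 0.408 -0.913] grip 58.2 F [0.8 0.1 1.4]
xyz [   6.4 -360.5  310.2]
roll 0.4499 or -2.6917 q6 1.306
```

View pics/w18.png

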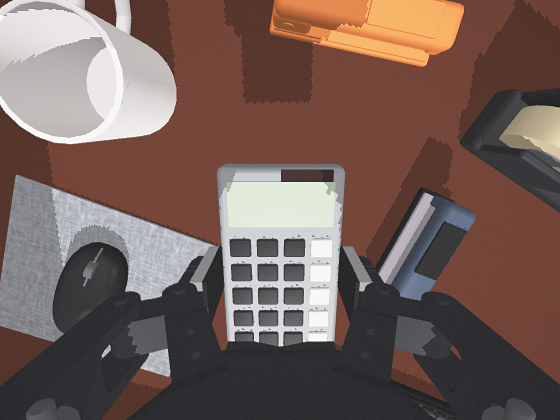

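```bash
python3 -m pendant '[{"xyz":[0,-40,34],"roll":0,"hand":0.45},{"xyz":[0,-80,68],"roll":0,"hand":0.45},{"xyz":[0,-120,103],"roll":0,"hand":0.45},{"xyz":[0,-160,138],"roll":0,"hand":0.45},{"xyz":[0,-200,172],"roll":0,"hand":0.45}]' >/dev/null
python3 -m pendant '[{"xyz":[0,-40,34],"roll":0.11,"hand":0.45},{"xyz":[0,-80,68],"roll":0.22,"hand":0.45},{"xyz":[0,-120,103],"roll":0.33,"hand":0.45},{"xyz":[0,-160,138],"roll":0.45,"hand":0.45},{"xyz":[0,-160,138],"roll":0.45,"hand":0.45}]' >/dev/null
python3 - <<'E'
from h import *
st();f=grab("wrist","w19");keep(f,"w19");t=grab("top","t2");keep(t,"t2")
crop(t,"t2c",200,190,470,300,2.9)
E
```

```text
t 21.93 pos [ 451.2 -210.8  126.9] ty [ 0.999 -0.036] tz [-0.036 -0.999] grip 58.8 F [ 0.4  0.2 -1.3]
```

View pics/w19.png

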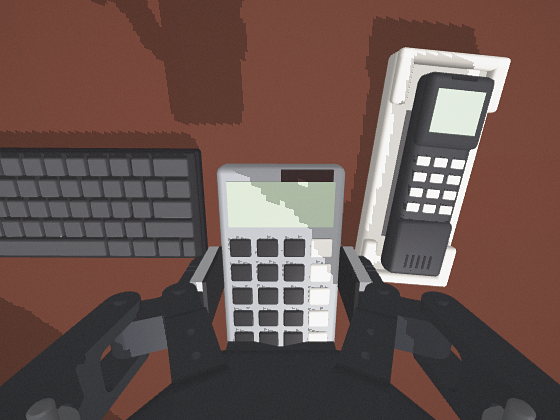

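View pics/t2c.png

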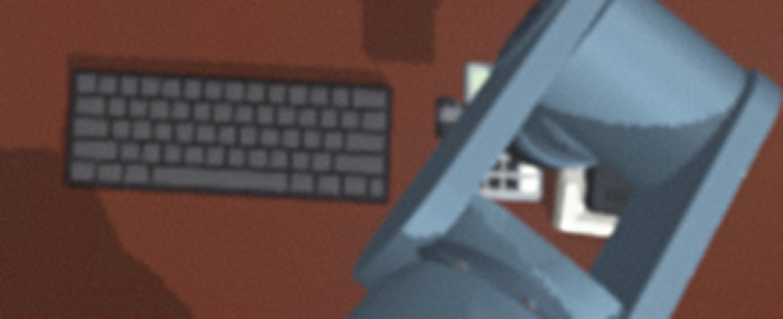

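```bash
python3 - <<'E'
from h import *
f=load("w19");crop(f,"w19c",110,130,250,270,4)
t=load("t2");C=t["color"];g=C.max(2).astype(int)
m=np.zeros(g.shape,np.uint8);h=cv2.cvtColor(C,cv2.COLOR_BGR2HSV)
m[205:268,215:340]=(h[205:268,215:340,1]<100)*255
m=cv2.morphologyEx(m,cv2.MORPH_CLOSE,np.ones((5,5)))
for z in(0,10,20): print(rect(t,m,z)[:3])
cv2.imwrite("pics/mk.png",cv2.resize(np.vstack([C[190:280,200:350],cv2.cvtColor(m,cv2.COLOR_GRAY2BGR)[190:280,200:350]]),None,fx=3,fy=3))
E
```

```text
((447.9, -1.6), (302.4, 123.4), 1.5212)
((447.2, -1.5), (299.7, 122.3), 1.5212)
((446.6, -1.5), (296.9, 121.2), 1.5212)
```

View pics/w19c.png

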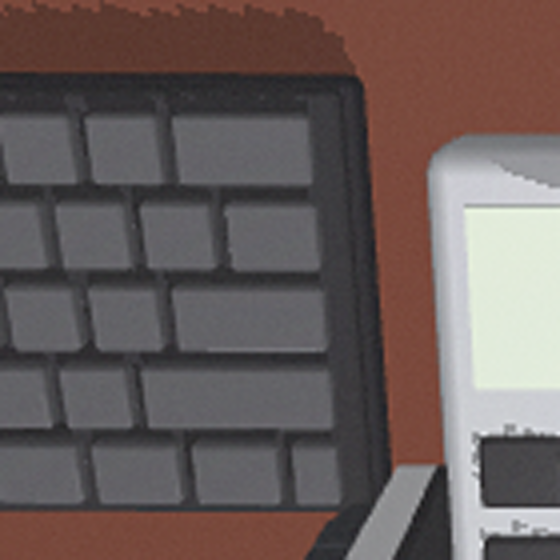

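View pics/mk.png

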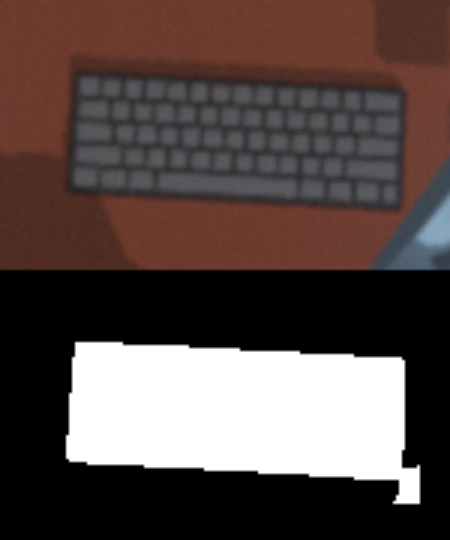

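```bash
python3 - <<'E'
from h import *
f=load("w19")
def w(x,y):return(110+x/4-.4,130+y/4-.4)
A,B=[onz(f,w(*p),0)[:2] for p in[(363,90),(389,460)]];print("right bottom",A,B,np.arctan2(*(A-B)[::-1]))
for z in(15,20,23):
  A,B=[onz(f,w(*p),z)[:2] for p in[(346,90),(370,460)]];print("right top",z,A,B,np.arctan2(*(A-B)[::-1]))
for z in(0,20):
  A,B=[onz(f,p,z)[:2] for p in[(20,149),w(340,75)]];print("far edge",z,A,B,np.arctan2(*(A-B)[::-1])-np.pi/2)
  A,B=[onz(f,p,z)[:2] for p in[(20,257),w(330,508)]];print("near edge",z,A,B,np.arctan2(*(A-B)[::-1])-np.pi/2)
# top view: corners by line fits
t=load("t2");C=t["color"]
def k(x,y):return(200+x/2.9-.35,190+y/2.9-.35)
P=np.array([onz(t,k(*p),12)[:2] for p in[(72,72),(391,88),(387,202),(67,185)]]);print(P.round(1),P.mean(0))
print(np.linalg.norm(P[0]-P[1]),np.linalg.norm(P[1]-P[2]))
d=P[0]-P[1];e=P[3]-P[2];print(np.arctan2(d[1],d[0])-np.pi/2,np.arctan2(e[1],e[0])-np.pi/2)
E
```

```text
right bottom [ 496.20761004 -137.97765714] [ 403.737877   -133.86961014] -0.04439666299168735
right top 15 [ 497.8573724 -138.4514457] [ 410.56403717 -133.72984742] -0.054036219555672504
right top 20 [ 498.35970351 -139.91138091] [ 412.78114151 -135.28253279] -0.05403621955567262
right top 23 [ 498.66110218 -140.78734204] [ 414.11140411 -136.21414401] -0.05403621955567276
far edge 0 [505.05350109  26.98287343] [ 499.78989106 -133.10456228] -0.032867754192140275
near edge 0 [396.93272641  58.94760982] [ 390.96371296 -117.32090397] -0.03385025093338956
far edge 20 [506.41703328   9.19250627] [ 501.54399558 -139.01606259] -0.0328677541921405
near edge 20 [406.31907613  38.78538351] [ 400.79297762 -124.4035891 ] -0.03385025093338956
[[ 509.6  144.7]
 [ 499.2 -137.1]
 [ 399.1 -133.1]
 [ 410.3  146.1]] [454.54190576   5.15059414]
282.0317627102742 100.15949156207279
-0.0372320175957932 -0.04018728678636729
```

```bash
python3 - <<'E'
from h import *
go((446.5,-196.4,35),-.037+np.pi/2)
E
```

```text
t 22.02 pos [ 452.2 -207.9  126.7] ty [ 1.    -0.031] tz [-0.031 -1.   ] grip 58.7 F [-0.2  0.7 -0.9]
xyz [ 91.8  -6.  -11.3]
roll 0.0058 or -3.1358 q6 0.932
```

```bash
python3 -m pendant '[{"xyz":[25,-6,-11],"roll":0.005,"hand":0.45},{"xyz":[50,-6,-11],"roll":0.005,"hand":0.45},{"xyz":[75,-6,-11],"roll":0.005,"hand":0.45},{"xyz":[92,-6,-11],"roll":0.005,"hand":0.45},{"xyz":[92,-6,-11],"roll":0.005,"hand":0.45}]' >/dev/null
python3 - <<'E'
from h import *
f=grab("wrist","w20");keep(f,"w20");go((446.5,-196.4,4),-.037+np.pi/2)
E
```

```text
t 22.70 pos [ 447.1 -196.    35. ] ty [ 0.999 -0.034] tz [-0.034 -0.999] grip 58.6 F [-0.  -0.  -0.6]
xyz [31.  -0.6  0.4]
roll 0.0031 or -3.1385 q6 0.948
```

View pics/w20.png

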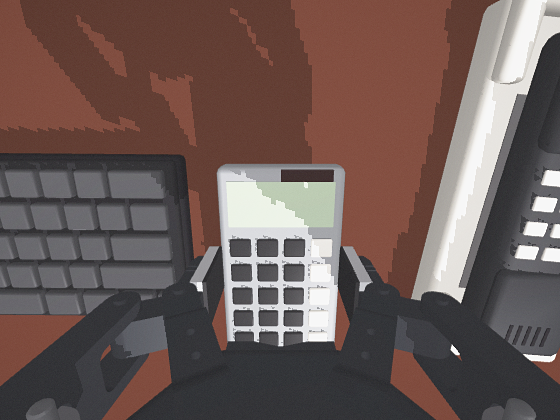

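```bash
python3 -m pendant '[{"xyz":[8,-1,0],"roll":0.003,"hand":0.45},{"xyz":[16,-1,0],"roll":0.003,"hand":0.45},{"xyz":[24,-1,0],"roll":0.003,"hand":0.45},{"xyz":[29,-1,0],"roll":0.003,"hand":0.45},{"xyz":[31,-1,0],"roll":0.003,"hand":0.45}]'
python3 -m pendant '[{"xyz":[0,0,0],"roll":0,"hand":0.45},{"xyz":[0,0,0],"roll":0,"hand":0.75},{"xyz":[0,0,0],"roll":0,"hand":0.8},{"xyz":[-10,0,0],"roll":0,"hand":0.8},{"xyz":[-40,0,0],"roll":0,"hand":0.8}]'
python3 -m pendant '[{"xyz":[-30,0,0],"roll":0,"hand":1},{"xyz":[-60,0,0],"roll":0,"hand":1},{"xyz":[-90,0,0],"roll":0,"hand":1},{"xyz":[-120,0,0],"roll":0,"hand":1},{"xyz":[-120,0,0],"roll":0,"hand":1}]'
python3 - <<'E'
from h import *
f=grab("wrist","w21");keep(f,"w21");st()
E
```

```text
t: 23.32
position: [445.9, -196.7, 3.8]
tool_rot: [[-0.001, 0.999, -0.038], [0.0, -0.038, -0.999], [-1.0, -0.001, -0.0]]
contact_force: [0.7, 0.6, -1.2]
grip_width: 58.7
t: 23.95
position: [445.1, -196.0, 44.1]
tool_rot: [[-0.002, 0.999, -0.038], [0.002, -0.038, -0.999], [-1.0, -0.002, -0.002]]
contact_force: [0.7, -1.1, 0.2]
grip_width: 68.2
t: 24.58
position: [447.8, -198.0, 167.7]
tool_rot: [[0.005, 0.999, -0.038], [-0.004, -0.038, -0.999], [-1.0, 0.005, 0.004]]
contact_force: [0.4, -0.6, -0.1]
grip_width: 85.4
t 24.62 pos [ 446.8 -197.3  165.9] ty [ 0.999 -0.038] tz [-0.038 -0.999] grip 85.3 F [-0.6 -0.1  0.4]
```

View pics/w21.png

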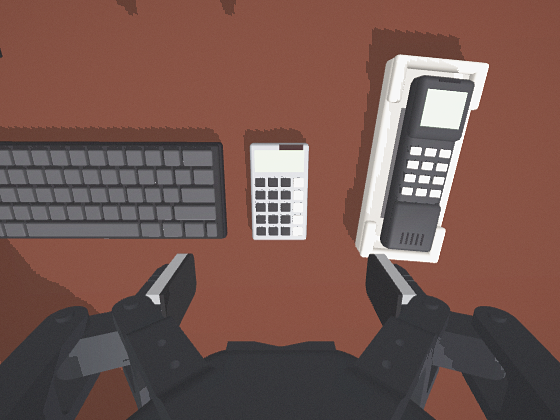

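```bash
python3 - <<'E'
from h import *
f=load("w21");h=cv2.cvtColor(f["color"],cv2.COLOR_BGR2HSV)
m=np.zeros(h.shape[:2],np.uint8);m[135:245,240:320]=((h[135:245,240:320,1]<80)|(h[135:245,240:320,2]>150))*255
m=cv2.morphologyEx(m,cv2.MORPH_CLOSE,np.ones((9,9)))
r=rect(f,m,15);print("calc",r[:3])
k=np.zeros(h.shape[:2],np.uint8);k[135:245,0:236]=(h[135:245,0:236,1]<75)*255
k=cv2.morphologyEx(k,cv2.MORPH_CLOSE,np.ones((5,5)))
xs=[np.max(np.where(k[v,:236]>0)[0])+.5 for v in range(155,230,3)]
P=np.array([onz(f,(u,v),0)[:2] for u,v in zip(xs,range(155,230,3))],np.float32)
vx,vy,x,y=cv2.fitLine(P,cv2.DIST_HUBER,0,.01,.01).ravel();yaw=np.arctan(vy/vx);print("kb right",x,y,"yaw",yaw)
n=np.array([-vy,vx]);n=n/np.linalg.norm(n)
print("gap",abs((np.array(r[0])-[x,y])@n)-30)
far=np.array([onz(f,(u,np.argmax(k[130:200,u]>0)+129.5),0)[:2] for u in range(20,210,5)],np.float32)
near=np.array([onz(f,(u,250-np.argmax(k[130:251,u][::-1]>0)+.5),10)[:2] for u in range(20,210,5)],np.float32)
for q in(far,near):
  vx,vy,x,y=cv2.fitLine(q,cv2.DIST_HUBER,0,.01,.01).ravel();print(x,y,np.arctan2(vy,vx)-np.sign(vy)*np.pi/2, "x at y=-196",x+(-196-y)*vx/vy, "at y=5",x+(5-y)*vx/vy)
go((650,80,150),np.pi/2)
E
```

```text
calc ((445.5, -195.9), (103.6, 59.9), -0.039)
kb right 435.27338 -135.89105 yaw -0.03833642
gap 29.57290031470835
504.2712 -26.081743 -0.038698196 x at y=-196 497.6924 at y=5 505.4746
399.97025 -11.355376 -0.047762632 x at y=-196 391.14444 at y=5 400.752
t 24.62 pos [ 446.8 -197.3  165.9] ty [ 0.999 -0.038] tz [-0.038 -0.999] grip 85.3 F [-0.6 -0.1  0.4]
xyz [  15.8  192.4 -284.9]
roll -0.0382 or 3.1034 q6 0.95
```

```bash
python3 -m pendant '[{"xyz":[0,32,-48],"roll":-0.01,"hand":1},{"xyz":[0,64,-95],"roll":-0.02,"hand":1},{"xyz":[0,96,-142],"roll":-0.038,"hand":1},{"xyz":[0,128,-190],"roll":-0.038,"hand":1},{"xyz":[0,160,-237],"roll":-0.038,"hand":1}]' >/dev/null
python3 -m pendant '[{"xyz":[0,32,-48],"roll":0,"hand":1},{"xyz":[0,32,-48],"roll":0,"hand":1},{"xyz":[0,32,-48],"roll":0,"hand":1},{"xyz":[0,32,-48],"roll":0,"hand":1},{"xyz":[0,32,-48],"roll":0,"hand":1}]' >/dev/null
python3 - <<'E'
from h import *
st();f=grab("wrist","w22");keep(f,"w22")
E
```

```text
t 25.88 pos [646.7  80.7 164.4] ty [ 1.    -0.002] tz [-0.002 -1.   ] grip 85.8 F [ 0.7  0.5 -0.8]
```

View pics/w22.png

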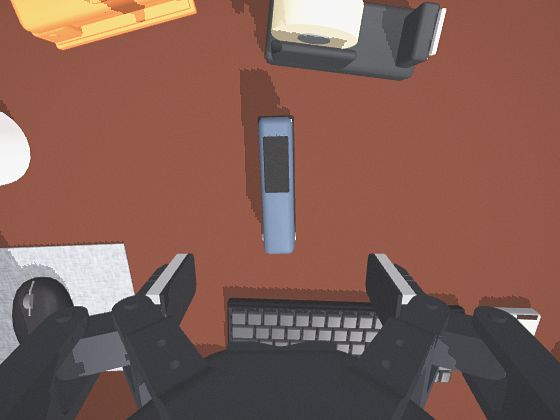

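```bash
python3 - <<'E'
from h import *
f=load("w22");f9=load("w9");f15=load("w15")
for a,b in[((77,126),(264,136)),((103,125),(288,136)),((113,184),(289,192)),((90,187),(264,192))]:
    X,r=tri([(f9,a),(f,b)]);print("inset",X.round(1),np.round(r,1))
h=cv2.cvtColor(f["color"],cv2.COLOR_BGR2HSV)
m=np.zeros(h.shape[:2],np.uint8);R=h[110:260,250:305]
m[110:260,250:305]=((R[...,0]>90)&(R[...,0]<130)&(R[...,1]>60))*255
m=cv2.morphologyEx(m,cv2.MORPH_CLOSE,np.ones((31,31)))
for z in(45,49): print(rect(f,m,z)[:3])
for p in[(264,136),(288,136),(289,192),(264,192)]:print(onz(f,p,51).round(1))
print(px(f,(650,80,49)))
crop(f,"w22c",230,95,320,270,3.3)
E
```

```text
inset [704.   95.7  49.1] [0.3 0.3]
inset [704.3  74.8  48.7] [0.1 0.1]
inset [655.5  73.7  50.9] [0.8 0.8]
inset [653.1  96.8  45.9] [0.5 0.5]
((655.6, 84.5), (128.9, 30.2), 0.0245)
((656.6, 84.5), (126.9, 29.7), 0.0245)
[704.4  95.5  51. ]
[704.4  74.9  51. ]
[654.8  73.7  51. ]
[654.8  96.5  51. ]
[282.10555861 196.49937257]
```

View pics/w22c.png

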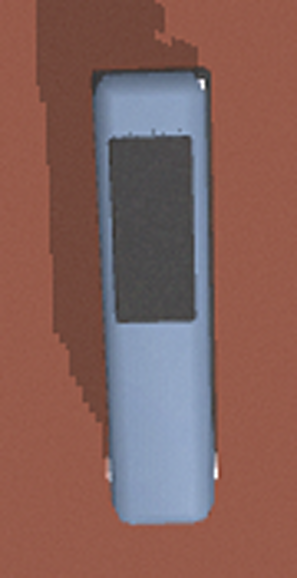

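```bash
python3 - <<'E'
from h import *
f=load("w22")
for z in(3,8):print(onz(f,(277,115.5),z),onz(f,(258,140),z),onz(f,(296,140),z), onz(f,(263,237),z),onz(f,(296,237),z))
print("arm ends at 45",onz(f,(276,117),45),onz(f,(279,253.5),45),onz(f,(279,253.5),30))
go((654,84.5,70),.0245+np.pi/2)
E
```

```text
[721.6751537   84.84084749   3.        ] [697.70437442 104.45934372   3.        ] [697.61609272  65.49744137   3.        ] [590.37729856 101.41881798   3.        ] [590.3003014   64.10749299   3.        ]
[721.63031037  84.7811761    8.        ] [698.05366071 104.07710332   8.        ] [697.96683054  65.75581593   8.        ] [592.4912659  101.08657016   8.        ] [592.41553473  64.38872121   8.        ]
arm ends at 45 [720.06062324  85.21127633  45.        ] [590.44383612  83.10149797  45.        ] [583.08948011  83.20965441  30.        ]
t 25.93 pos [646.8  80.8 164.5] ty [ 1.    -0.002] tz [-0.002 -1.   ] grip 85.4 F [-0.1 -0.2 -0.1]
xyz [94.5  7.1 -3.7]
roll -0.0262 or 3.1153 q6 1.515
```

```bash
python3 -m pendant '[{"xyz":[25,7,-4],"roll":-0.026,"hand":1},{"xyz":[50,7,-4],"roll":-0.026,"hand":1},{"xyz":[75,7,-4],"roll":-0.026,"hand":1},{"xyz":[95,7,-4],"roll":-0.026,"hand":1},{"xyz":[95,7,-4],"roll":-0.026,"hand":1}]' >/dev/null
python3 - <<'E'
from h import *
f=grab("wrist","w23");go((654.3,84.4,22),.0245+np.pi/2)
E
```

```text
t 26.60 pos [653.7  85.7  68.9] ty [1.    0.025] tz [ 0.025 -1.   ] grip 85.4 F [ 1.   0.4 -0.5]
xyz [46.9  0.6  1.3]
roll 0.0009 or -3.1407 q6 1.496
```

View pics/w23.png

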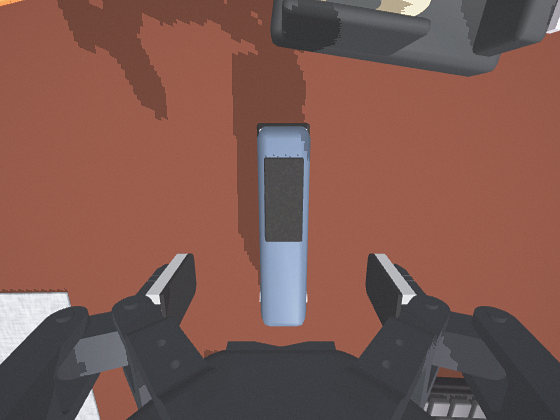

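```bash
python3 -m pendant '[{"xyz":[12,1,1],"roll":0,"hand":1},{"xyz":[24,1,2],"roll":0,"hand":1},{"xyz":[36,1,2],"roll":0,"hand":1},{"xyz":[47,1,2],"roll":0,"hand":1},{"xyz":[47,1,2],"roll":0,"hand":1}]'
python3 -m pendant '[{"xyz":[0,0,0],"roll":0,"hand":0.5},{"xyz":[0,0,0],"roll":0,"hand":0.3},{"xyz":[0,0,0],"roll":0,"hand":0.15},{"xyz":[0,0,0],"roll":0,"hand":0.15},{"xyz":[0,0,0],"roll":0,"hand":0.15}]' 60
python3 - <<'E'
from h import *
f=grab("wrist","w24");st()
E
```

```text
t: 27.22
position: [654.0, 84.0, 20.7]
tool_rot: [[-0.003, 1.0, 0.026], [0.0, 0.026, -1.0], [-1.0, -0.003, -0.0]]
contact_force: [0.5, -1.2, 0.2]
grip_width: 85.2
t: 27.85
position: [655.7, 84.0, 23.0]
tool_rot: [[0.001, 1.0, 0.026], [0.0, 0.026, -1.0], [-1.0, 0.001, 0.0]]
contact_force: [-0.2, 0.4, 4.3]
grip_width: 28.7
t 27.90 pos [655.6  84.   23. ] ty [1.    0.026] tz [ 0.026 -1.   ] grip 29.0 F [0.1 0.5 4.3]
```

View pics/w24.png

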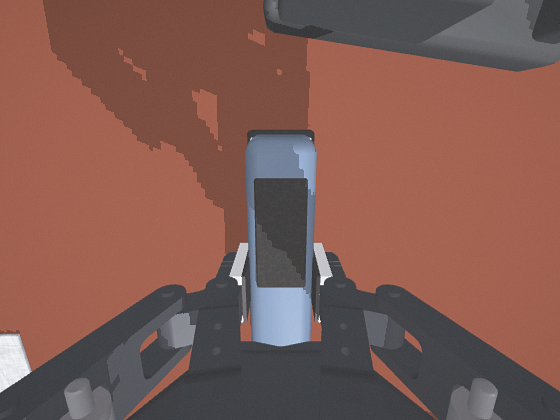

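```bash
python3 -m pendant '[{"xyz":[-10,0,0],"roll":0,"hand":0.15},{"xyz":[-25,0,0],"roll":0,"hand":0.15},{"xyz":[-45,0,0],"roll":0,"hand":0.15},{"xyz":[-65,0,0],"roll":0,"hand":0.15},{"xyz":[-70,0,0],"roll":0,"hand":0.15}]'
python3 - <<'E'
from h import *
go((553.4,3.5,85),-.038)
E
```

```text
t: 28.52
position: [656.7, 83.9, 95.3]
tool_rot: [[0.004, 1.0, 0.026], [-0.0, 0.026, -1.0], [-1.0, 0.004, 0.0]]
contact_force: [-0.4, -0.2, -3.7]
grip_width: 29.2
t 28.52 pos [656.7  83.9  95.3] ty [1.    0.026] tz [ 0.026 -1.   ] grip 29.2 F [-0.4 -0.2 -3.7]
xyz [   9.9 -105.4   77.7]
roll -1.507 or 1.6346 q6 1.493
```

```bash
python3 -m pendant '[{"xyz":[0,-30,20],"roll":0,"hand":0.15},{"xyz":[0,-60,40],"roll":-0.18,"hand":0.15},{"xyz":[0,-90,60],"roll":-0.36,"hand":0.15},{"xyz":[0,-105,78],"roll":-0.54,"hand":0.15},{"xyz":[0,-105,78],"roll":-0.72,"hand":0.15}]'
python3 -m pendant '[{"xyz":[0,0,0],"roll":-0.18,"hand":0.15},{"xyz":[0,0,0],"roll":-0.36,"hand":0.15},{"xyz":[0,0,0],"roll":-0.54,"hand":0.15},{"xyz":[0,0,0],"roll":-0.72,"hand":0.15},{"xyz":[0,0,0],"roll":-0.787,"hand":0.15}]'
python3 - <<'E'
from h import *
f=grab("wrist","w25");keep(f,"w25");go((553.4,3.5,50),-.038)
E
```

```text
t: 29.15
position: [550.8, 2.2, 92.2]
tool_rot: [[-0.001, 0.732, 0.682], [-0.0, 0.682, -0.732], [-1.0, -0.001, -0.001]]
contact_force: [1.0, -0.1, -2.1]
grip_width: 28.7
t: 29.78
position: [551.9, 3.3, 92.3]
tool_rot: [[-0.0, 0.035, 0.999], [0.0, 0.999, -0.035], [-1.0, 0.0, -0.0]]
contact_force: [-0.3, 0.3, -2.8]
grip_width: 28.9
t 29.82 pos [551.9   3.3  92.3] ty [0.033 0.999] tz [ 0.999 -0.033] grip 28.9 F [-0.3 -0.7 -3.5]
xyz [42.3  0.3  1.5]
roll 0.0049 or -3.1367 q6 -0.176
```

View pics/w25.png

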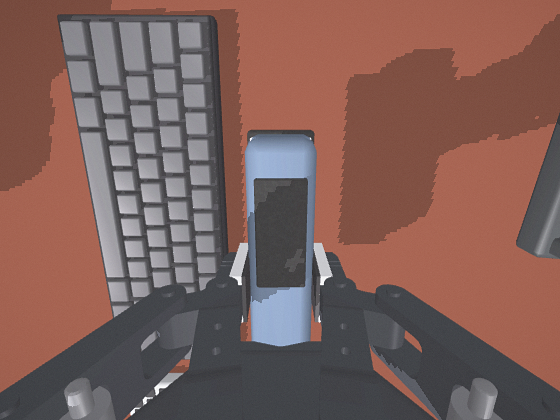

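```bash
python3 - <<'E'
from h import *
f=load("w25")
for z in(0,15,20):print(z,[onz(f,p,z)[:2].round(1) for p in[(60,16),(214,16),(217,25),(226,180)]])
E
python3 -m pendant '[{"xyz":[15,0,1],"roll":0.005,"hand":0.15},{"xyz":[30,0,1],"roll":0.005,"hand":0.15},{"xyz":[45,0,1],"roll":0.005,"hand":0.15},{"xyz":[55,0,1],"roll":0.005,"hand":0.15},{"xyz":[55,0,1],"roll":0.005,"hand":0.15}]'
python3 - <<'E'
from h import *
f=grab("wrist","w26");keep(f,"w26");go((553.4,3.5,23.5),-.038)
E
```

```text
0 [array([400.4, 151.5]), array([509.6, 147.6]), array([511.1, 141.9]), array([507.6,  29.4])]
15 [array([410.3, 146.7]), array([512.4, 143.1]), array([513.9, 137.7]), array([510.6,  32.4])]
20 [array([413.5, 145.1]), array([513.4, 141.5]), array([514.8, 136.3]), array([511.6,  33.4])]
t: 30.45
position: [552.2, 3.4, 36.0]
tool_rot: [[-0.002, 0.043, 0.999], [0.001, 0.999, -0.043], [-1.0, 0.0, -0.002]]
contact_force: [0.8, -0.2, -2.1]
grip_width: 29.0
t 30.50 pos [552.9   3.3  36.8] ty [0.043 0.999] tz [ 0.999 -0.043] grip 29.2 F [-0.5  0.  -2.4]
xyz [13.3  0.3  0.5]
roll -0.0051 or 3.1365 q6 -0.166
```

View pics/w26.png

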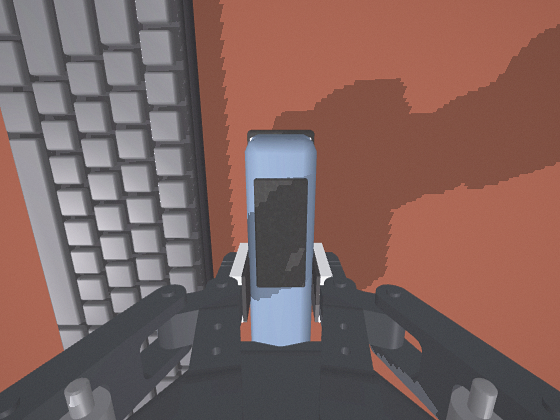

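```bash
python3 -m pendant '[{"xyz":[5,0,1],"roll":-0.003,"hand":0.15},{"xyz":[9,0,1],"roll":-0.003,"hand":0.15},{"xyz":[12,0,1],"roll":-0.003,"hand":0.15},{"xyz":[14,0,1],"roll":-0.003,"hand":0.15},{"xyz":[14,0,1],"roll":-0.003,"hand":0.15}]'
python3 - <<'E'
from h import *
go((554,3.5,23),-.038)
E
```

```text
t: 31.12
position: [554.1, 3.2, 23.2]
tool_rot: [[-0.0, 0.04, 0.999], [0.0, 0.999, -0.04], [-1.0, 0.0, -0.0]]
contact_force: [-0.6, -0.4, -2.3]
grip_width: 28.7
t 31.12 pos [554.1   3.2  23.2] ty [0.04  0.999] tz [ 0.999 -0.04 ] grip 28.7 F [-0.6 -0.4 -2.3]
xyz [ 0.2  0.3 -0.2]
roll -0.002 or 3.1396 q6 -0.168
```

```bash
python3 -m pendant '[{"xyz":[0.5,0,0],"roll":-0.002,"hand":0.15},{"xyz":[1,0,0],"roll":-0.002,"hand":0.15},{"xyz":[1,0,0],"roll":-0.002,"hand":0.15},{"xyz":[1,0,0],"roll":-0.002,"hand":0.15},{"xyz":[1,0,0],"roll":-0.002,"hand":0.15}]' | grep -E "pos|force"
```

```text
position: [554.3, 3.2, 23.0]
contact_force: [-3.2, 0.3, 5.9]
```

Now resting on the desk (force changed sign). Release with a partial opening.

```bash
python3 -m pendant '[{"xyz":[0,0,0],"roll":0,"hand":0.3},{"xyz":[0,0,0],"roll":0,"hand":0.55},{"xyz":[0,0,0],"roll":0,"hand":0.6},{"xyz":[0,0,0],"roll":0,"hand":0.6},{"xyz":[-10,0,0],"roll":0,"hand":0.6}]' 
python3 -m pendant '[{"xyz":[-25,0,0],"roll":0,"hand":0.6},{"xyz":[-50,0,0],"roll":0,"hand":0.7},{"xyz":[-80,0,0],"roll":0,"hand":1},{"xyz":[-120,0,0],"roll":0,"hand":1},{"xyz":[-150,0,0],"roll":0,"hand":1}]' 
python3 - <<'E'
from h import *
f=grab("wrist","w27");keep(f,"w27");st()
E
```

```text
t: 32.38
position: [553.4, 3.3, 31.8]
tool_rot: [[-0.002, 0.038, 0.999], [0.0, 0.999, -0.038], [-1.0, 0.0, -0.002]]
contact_force: [0.2, 0.0, -0.5]
grip_width: 51.3
t: 33.0
position: [554.7, 3.1, 184.9]
tool_rot: [[0.002, 0.038, 0.999], [-0.0, 0.999, -0.038], [-1.0, -0.0, 0.002]]
contact_force: [0.1, 0.6, -0.1]
grip_width: 85.2
t 33.05 pos [556.9   2.8 189.1] ty [0.038 0.999] tz [ 0.999 -0.038] grip 85.4 F [ 2.4 -0.1  3.8]
```

View pics/w27.png

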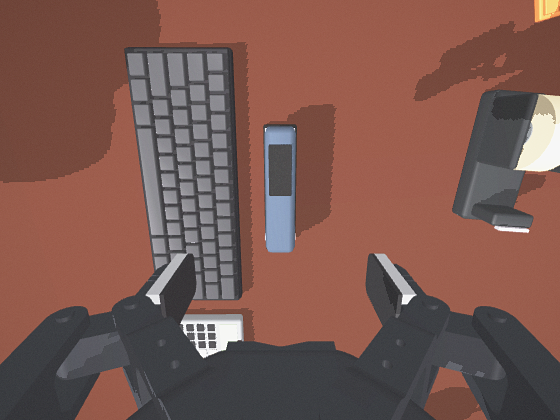

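```bash
python3 -m pendant '[{"xyz":[-10,0,0],"roll":0,"hand":1},{"xyz":[-10,0,0],"roll":0,"hand":1},{"xyz":[-10,0,0],"roll":0,"hand":1},{"xyz":[-10,0,0],"roll":0,"hand":1},{"xyz":[-10,0,0],"roll":0,"hand":1}]' | grep pos
python3 - <<'E'
from h import *
f=grab("wrist","w28");keep(f,"w28");h=cv2.cvtColor(f["color"],cv2.COLOR_BGR2HSV)
m=np.zeros(h.shape[:2],np.uint8);R=h[110:265,255:310]
m[110:265,255:310]=((R[...,0]>90)&(R[...,0]<130)&(R[...,1]>60))*255
m=cv2.morphologyEx(m,cv2.MORPH_CLOSE,np.ones((31,31)))
r=rect(f,m,45);print("stapler arm",r[:3])
k=np.zeros(h.shape[:2],np.uint8);k[40:310,110:252]=(h[40:310,110:252,1]<75)*255
k=cv2.morphologyEx(k,cv2.MORPH_CLOSE,np.ones((5,5)))
P=np.array([onz(f,(np.max(np.where(k[v,:252]>0)[0])+.5,v),0)[:2] for v in range(70,240,4)],np.float32)
vx,vy,x,y=cv2.fitLine(P,cv2.DIST_HUBER,0,.01,.01).ravel();print("kb far line",x,y,np.arctan2(vy,vx)-np.sign(vy)*np.pi/2)
n=np.array([vy,-vx])*np.sign(vy);d=(np.array(r[0])-[x,y])@n;print("gap to base",d-18)
u=np.array([vx,vy])*np.sign(vy);q=np.array(r[0])-[453.2,6];print("along kb offset",q@u)
crop(f,"w28c",110,30,330,320,2)
E
```

```text
position: [553.8, 3.2, 191.6]
stapler arm ((553.9, 5.0), (127.3, 30.1), 1.5368)
kb far line 506.65573 36.717133 -0.041890502
gap to base 30.53107992798475
along kb offset 3.218012858927249
```

View pics/w28c.png

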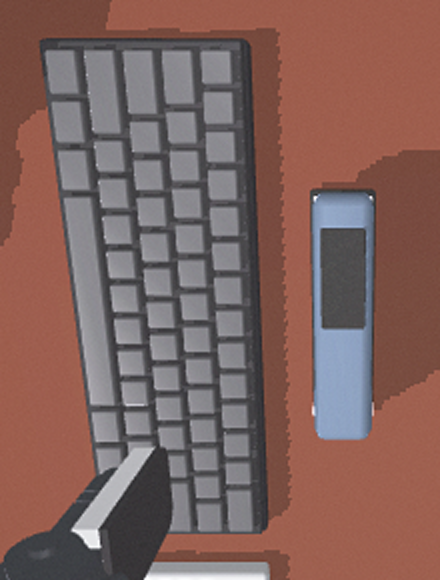

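```bash
python3 -m pendant '[{"xyz":[-30,-30,-20],"roll":0,"hand":1},{"xyz":[-50,-80,-50],"roll":0,"hand":1},{"xyz":[-60,-140,-80],"roll":0,"hand":1},{"xyz":[-60,-195,-105],"roll":0,"hand":1},{"xyz":[-60,-250,-130],"roll":0,"hand":1}]' | grep pos
python3 -m pendant '[{"xyz":[0,-50,-30],"roll":0,"hand":1},{"xyz":[0,-100,-60],"roll":0,"hand":1},{"xyz":[0,-150,-90],"roll":0,"hand":1},{"xyz":[0,-200,-120],"roll":0,"hand":1},{"xyz":[0,-250,-120],"roll":0,"hand":1}]' | grep -E "pos|t:"
python3 - <<'E'
from h import *
t=grab("top","t3");s=grab("scene","s3");keep(t,"t3");keep(s,"s3");st()
crop(t,"t3c",80,70,480,340,2)
f=load("w28");v=lambda x,y:(110+x/2-.25,30+y/2-.25)
for z in(12,18):
  a=onz(f,v(245,42),z);b=onz(f,v(264,532),z);print(z,a,b,np.linalg.norm(a-b),"mid",(a+b)/2)
# mouse vs mat in top
h=cv2.cvtColor(t["color"],cv2.COLOR_BGR2HSV)
m=np.zeros(h.shape[:2],np.uint8);m[195:250,115:170]=(h[195:250,115:170,2]<80)*255
print("mouse top",rect(t,m,18)[:3])
mm=np.zeros(h.shape[:2],np.uint8);mm[178:265,92:192]=(h[178:265,92:192,1]<80)*255
mm=cv2.morphologyEx(mm,cv2.MORPH_OPEN,np.ones((3,3)));print("mat top",rect(t,mm,3)[:3])
E
```

```text
position: [414.3, -242.3, 252.8]
t: 34.98
position: [283.7, -487.8, 252.5]
tool_rot: [[-0.0, 0.041, 0.999], [-0.0, 0.999, -0.041], [-1.0, -0.0, -0.0]]
t 35.08 pos [ 284.1 -490.   251.5] ty [0.042 0.999] tz [ 0.999 -0.042] grip 85.1 F [ 0.5  0.6 -0.1]
12 [510.34050316 143.30919739  12.        ] [ 498.36383402 -138.49478042   12.        ] 282.058367208066 mid [504.35216859   2.40720848  12.        ]
18 [511.2037472  142.05685758  18.        ] [ 499.45000248 -134.50184008   18.        ] 276.80835205578774 mid [505.32687484   3.77750875  18.        ]
mouse top ((492.2, 359.2), (102.8, 58.3), 0.0534)
mat top ((491.1, 358.2), (202.6, 184.4), -1.5302)
```

View pics/t3c.png

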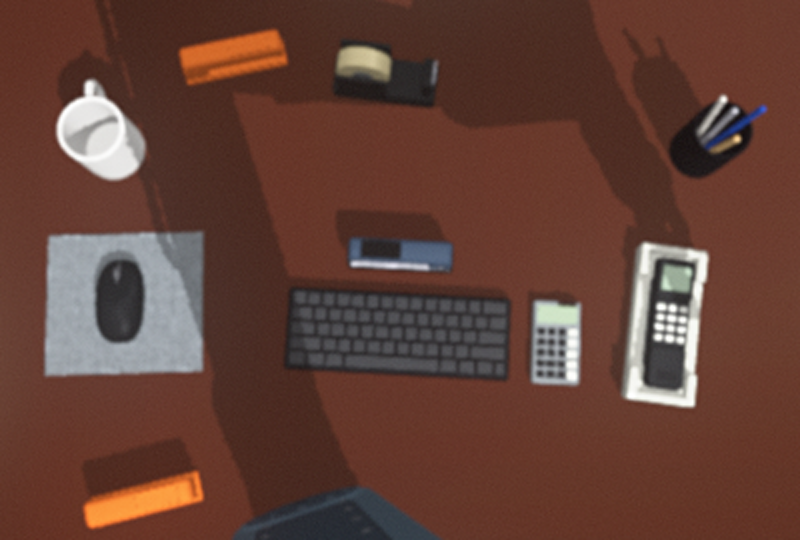

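View pics/s3.png

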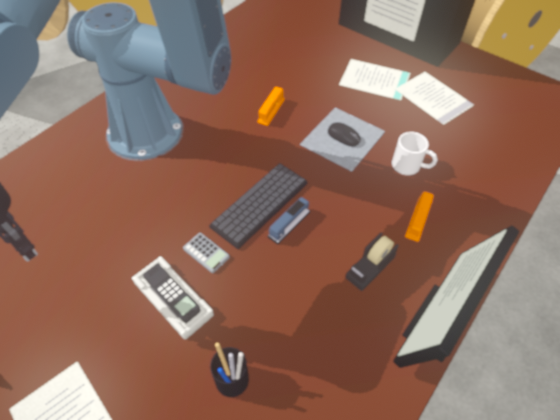

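```bash
python3 - <<'E'
from workcell import ctrl
print(ctrl.job_done())
E
```

```text
the job is handed in; nothing more can be done
None
```

I placed the handset, mouse, calculator and stapler in the order asked and handed the job in at about 35 s. The arm was parked clear, and neither the mug, pen cup and tape dispenser nor the orange staplers had moved in the last top view.

Last checks, all from the camera images:

| Item | Result |
|---|---|
| Handset | In the recess of the cradle, display away from the clerk. Its display lay 0.7 mm along and 0.6 mm across from where it should be. I assumed the seated height for that check and did not measure it separately. |
| Mouse | Square with the mat, buttons away from the clerk. The wrist camera put it 1–3 mm to the left of the middle and the top camera about 1 mm, so they disagree slightly. I left it. |
| Calculator | 29.6 mm clear of the keyboard, aligned within 0.001 rad and level with the keyboard's middle. |
| Stapler (the blue-grey one) | Standing about 30.5 mm behind the keyboard, parallel within 0.01 rad and 2–3 mm left of the keyboard's middle. |

One early measurement disagreed: the first two-view height of the cradle's rounded rim came out near 20 mm against the stated 31 mm. The seat height agreed, at 22–23 mm against 22 mm, and I placed the handset by that.

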